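Fetch the dome magnifier from behind the ornaments

TASK

I want to study the round map in the open atlas. Move the three ornaments that stand around the dome magnifier off the display board and stand all three on the side tray; then fetch the magnifier and set it centred on the round map, and lastly put each ornament back upright on the very spot where it stood at the start. Do not knock any ornament or the magnifier over, and leave the ink bottle and the ruler weight where they are.

Things in the scene. Friction and masses are not known exactly. Their poses are not given: they have to be found in the camera images.
- globe: ornament: small amber globe, a ball 52 mm in diameter on a dark turned wooden foot (foot 50 mm in diameter). Origin: centre of the foot's underside, z up; ball centre 84 mm above it, thin brass pin on top up to 116 mm. Grip the ball at its middle. 0.2 to 0.35 kg. Stands at the start on one of the three outer dark felt spots of the display board.
- urn: ornament: round polished brass lidded urn, 118 mm tall, foot 48 mm and belly 51 mm in diameter; its upper part, from 84 to 106 mm above the underside, is a straight cylinder 34 mm in diameter, good to grip. Origin: centre of the underside, z up. 0.28 to 0.45 kg. Stands on another of the three outer felt spots.
- obelisk: ornament: pale marble obelisk with a square shaft 28 x 28 mm (straight from 18 to 100 mm above the underside, stepped point up to 118 mm), on a dark square base 50 x 50 mm. Origin: centre of the underside, z up; x and y axes square to the shaft's faces. 0.28 to 0.45 kg. Stands on the third of the outer felt spots.
- magnifier: dome magnifier: low glass dome in a straight steel ring; ring 52 mm in diameter and 22 mm tall, dome top 38 mm above the underside. Origin: centre of the underside, z up. 0.16 to 0.25 kg. Stands on the inner felt spot of the display board with the ornaments close round it (on the robot's side, left and right, about 62 mm centre to centre): no room for fingers until they are gone.
- display_board: fixed plain wooden board, 190 mm (x) by 230 mm (y), 14 mm thick, with four dark felt spots 54 mm in diameter; a flat card case 16 mm tall is fixed along its far edge. Origin: centre of the underside, so the ornaments stand 14 mm above it.
- side_tray: fixed low wooden tray with a brown lining, 200 mm (x) by 240 mm (y) outside, walls 6 mm thick and 14 mm tall. Origin: centre of the underside, z up; the inner floor is 6 mm above it. The ink bottle stands in its far half (x 50 to 65 mm in the tray's frame); the near half is free.
- atlas_map (a point): centre of the round map (a disc 76 mm in diameter with a dark rim) printed on the left-hand page of the fixed open atlas, on the page's surface, 22 mm above the table. x and y axes are the atlas's: the page is 190 mm (x) by 124 mm (y), level, the book's fold is 63 mm to -y, and the other page is beyond it.
- ink_bottle: bystander, to be left alone: small round dark ink bottle, 40 mm in diameter, 44 mm tall, loose, in the far half of the side tray. Origin: centre of the underside.
- ruler_weight: bystander, to be left alone: dark steel bar weight 90 x 22 x 14 mm with a small brass knob up to 24 mm, loose, lying on the atlas's other page. Origin: centre of the underside, x along the bar.
Mind the look-alikes: they are no part of the job. There is more than one size of the magnifier; the job needs the smallest. Leave any pink look-alike of the urn alone.

How it is judged:
By the outcome, as a careful person would: the job done as asked, in the order asked, and still so for the second after the job is handed in, with the robot touching nothing.
It also fails if it takes over 147 s, if anything falls off the work surface, if the arm or the gripper's body presses on something with over 40 N, if the wrist force passes 120 N, or if a joint passes its speed limit or range.

ROBOT

A 7-joint arm with a two-finger parallel gripper is mounted at the origin on the work surface. World frame = base frame: x ahead of the robot, y to its left, z up, the work surface at z = 0. Lengths are in m, angles in rad, forces in N, time in s.
With the tool pointing down it reaches from about 0.425 to 0.925 m from the base axis. Payload 6.8 kg.
Tool frame: the origin (TCP) lies at the very end of the fingers, on their centre line; the grasp point (between the pads) lies 19 mm behind it; z points along the fingers, y is the line along which they close (so a half turn about z gives the same grasp; the last joint's range is limited). The gripper opens to 85 mm and grips with 20 to 120 N. Pads are 22 mm wide; open, the fingers measure 114 mm over their backs; the gripper's body (76 mm by 85 mm) begins 54 mm behind the grasp point. The pads swing forward as they close: fully open they stand 13 mm farther back than shut.
Start: joints at [1.227, 0.477, 0.022, 1.555, -0.011, 1.109, -0.083], TCP at [0.158, -0.656, 0.192] pointing down, gripper open.
Joint ranges: [-2.96, 2.96], [-0.34, 2.1], [-1.41, 1.46], [0.24, 2.44], [-1.37, 4.51], [0.17, 1.92], [-2.96, 2.96]. Speed limits (rad/s): [2.39, 2.39, 3.14, 3.14, 3.14, 3.14, 3.14].

INTERFACE

Orientations are given as a unit quaternion [w, x, y, z].
In Python, from station import bot gives the robot as it stands. The module is installed in compiled form; this text tells all that it offers.
- The arm moves only by the shell command python3 -m jog 'ROWS' [OPENING] [FORCE]. ROWS is JSON, a list of rows, each a list of 4 numbers: the shift along the tool's x, y, z in cm, then the turn about the tool's z in rad. In form: [[x, y, z, spin], ...]. A call has 1 to 20 rows; each row is the pose to reach, as a shift and turn from the pose commanded when the call began, along the tool's axes at that moment; what a row does not reach only later rows make up. A row lasts 1/12 s, in which the tool goes at most 41.7 mm and 7.16 degrees, less where a joint would pass 70% of its speed; a pose out of reach is approached as far as the arm can. A call with a gripper value outside its range is refused whole. OPENING is the closure, from -1 (fully open) to 1 (shut), set as the call begins (- or left out, the last holds). The fingers move at their own pace and stop on an object; FORCE is the grip in N (left out, the last holds). Time passes only in rows, so rows that repeat a pose let the fingers close. It gives the time, the measured TCP pose, the force, the opening and the grip force at its end, in the units of the state.
- bot.get_obs(): the state, without advancing time (a new reading comes with each control period).
- bot.read_camera(name): name is "side" or "top" or "wrist"; returns a dict with "pixels" (480x640x3 uint8, red, green, blue), "depth" (480x640 float32, m along the optical axis (not along the pixel's ray), 0 where there is no reading), "fovy" (degrees; the focal length in pixels is half the picture's height over the tangent of half this angle, whatever the lens; pixels are square), "cx", "cy" (the principal point, pixels), "distortion" ([k1, k2, p1, p2, k3] as OpenCV has them; the pictures are not rectified), "pose" (4x4, takes a point from camera to world coordinates). Camera axes: x right, y down, z forward; pixel columns grow to the right and rows downward; lengths in m; the calibration is good to about 2 mm. A picture is of the moment at which its call begins.
- bot.hand_in(): hands the job in; it is judged then, once.
The state is a dict: "t": time; "q": joint angles; "joint_vel": joint speeds; "joint_torque": joint torques, N m; "eef_pos": TCP position; "tool_rot": TCP orientation; "contact_force": force on the tool from outside, world axes, zero at the start; "torque": the same for the moment, N m; "gripper_width": opening from 0.0 (shut) to 1.0 (fully open); "grasp_force": force on a finger pad.
Only numpy, scipy, OpenCV 4.12 (cv2) and the standard library are available. Lean on these libraries where they do the work, as an engineer would, in place of code of your own. Each camera call takes 0.05 s, during which the arm holds its last target. There are 200 camera calls.

## Working session

There is one attempt and no reset: what is moved stays moved. The work goes in short steps, Python scripts to look and compute and a shell command to move; the robot and the scene stay as the last step left them, time stands still between calls to the robot, and variables do not carry over. Pictures are saved under pics/ and viewed, at most 17 in all, crops included, and the job is handed in when it is done.

```bash
mkdir -p pics
cat > h.py <<'E'
import numpy as np, cv2
from station import bot
def cam(n):
    c=bot.read_camera(n); f=240/np.tan(np.radians(c['fovy'])/2)
    c['K']=np.array([[f,0,c['cx']],[0,f,c['cy']],[0,0,1]]); c['D']=np.array(c['distortion'],float); c['pose']=np.array(c['pose']); return c
def rays(c,uv):
    p=cv2.undistortPoints(np.array(uv,float).reshape(-1,1,2),c['K'],c['D']).reshape(-1,2)
    d=np.c_[p,np.ones(len(p))]; return c['pose'][:3,3], d@c['pose'][:3,:3].T
def onz(c,uv,z):
    o,d=rays(c,uv); return o+d*((z-o[2])/d[:,2])[:,None]
def cloud(c):
    v,u=np.mgrid[:480,:640]; o,d=rays(c,np.c_[u.ravel(),v.ravel()])
    return (o+d*c['depth'].reshape(-1,1)).reshape(480,640,3)
def proj(c,P):
    T=np.linalg.inv(c['pose']); P=np.atleast_2d(P).astype(float)
    return cv2.projectPoints(P,cv2.Rodrigues(T[:3,:3])[0],T[:3,3],c['K'],c['D'])[0].reshape(-1,2)
def save(n,im): cv2.imwrite('pics/'+n+'.png',cv2.cvtColor(im,cv2.COLOR_RGB2BGR))
E
python3 - <<'E'
from h import *
import pickle
s=bot.get_obs(); print({k:np.round(v,3) for k,v in s.items()})
for n in('top','side'):
    c=cam(n); save(n+'0',c['pixels']); pickle.dump(c,open(n+'0.pkl','wb')); print(n,c['fovy'],c['D'],np.round(c['pose'],3).tolist())
E
```

```text
{'t': np.float64(0.0), 'q': array([ 1.227,  0.478,  0.022,  1.556, -0.012,  1.109, -0.083]), 'joint_vel': array([ 0.002,  0.002,  0.   , -0.001,  0.   , -0.003, -0.001]), 'joint_torque': array([ 1.0000e-03, -5.9644e+01,  1.6080e+00, -2.8120e+01,  1.2000e-02,
        9.0000e-03, -0.0000e+00]), 'eef_pos': array([ 0.158, -0.656,  0.191]), 'tool_rot': array([-0.001,  0.993,  0.118, -0.   ]), 'contact_force': array([ 0.32 , -0.757,  0.506]), 'torque': array([-0.054,  0.023,  0.005]), 'grasp_force': np.float64(0.0), 'gripper_width': np.float64(0.998)}
top 50.72738067362861 [-0.00243706  0.          0.          0.          0.        ] [[-0.002, -0.993, 0.119, 0.469], [-1.0, 0.002, 0.001, -0.017], [-0.001, -0.119, -0.993, 1.026], [0.0, 0.0, 0.0, 1.0]]
side 51.30721114972226 [0.02181658 0.         0.         0.         0.        ] [[-0.976, -0.168, 0.139, 0.408], [-0.218, 0.759, -0.614, 0.67], [-0.002, -0.629, -0.777, 0.922], [0.0, 0.0, 0.0, 1.0]]
```

View pics/top0.png

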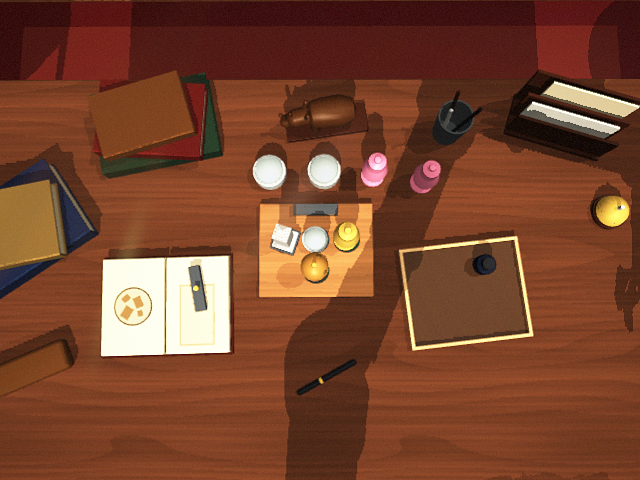

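View pics/side0.png

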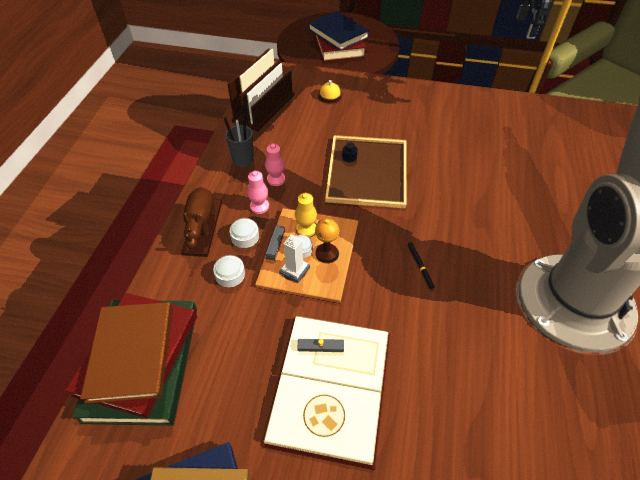

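```bash
cat > m.py <<'E'
from h import *
import pickle
from scipy.optimize import least_squares
C={n:pickle.load(open(n+'0.pkl','rb')) for n in('top','side')}
def circ(P,r=None):
    f=lambda x:np.hypot(P[:,0]-x[0],P[:,1]-x[1])-(r or x[2])
    s=least_squares(f,[*P[:,:2].mean(0),.02],loss='soft_l1',f_scale=.002); return s.x,np.abs(s.fun).mean()
for n,c in C.items():
    P=cloud(c); c['P']=P; h=cv2.cvtColor(c['pixels'],cv2.COLOR_RGB2HSV).astype(int); c['h']=h
    print(n,'table z',np.median(P[380:470,100:280,2]) if n=='top' else np.median(P[240:300,430:460,2]))
    # region near board
    o=onz(c,proj(c,[[.48,0,.05]]),.05)
    near=(abs(P[...,0]-.475)<.09)&(abs(P[...,1]+.01)<.12)
    z=P[...,2]
    sat=h[...,1]; hue=h[...,0]
    print(' hist z',np.histogram(z[near],bins=[0,.008,.02,.03,.05,.07,.09,.11,.13,.14])[0])
    for nm,m in dict(all_hi=near&(z>.1)).items():
        l,lab,st,ce=cv2.connectedComponentsWithStats(m.astype(np.uint8))
        for i in range(1,l):
            if st[i,4]>15: 
                q=P[lab==i]; print(' comp',st[i].tolist(),q.mean(0).round(4),q.max(0).round(3), 'hsv',np.median(h[lab==i],0))
    # sphere for globe: hue orange
    # map: contour on page
E
python3 -i m.py <<'E' 2>&1 | grep -v '^>>> $'
for n,c in C.items(): save(n+'c',cv2.resize(c['pixels'][195:305,250:385] if n=='top' else c['pixels'][185:305,250:365],None,fx=5,fy=5,interpolation=cv2.INTER_CUBIC)[:600])

E
cat >> /dev/null
```

```text
top table z -0.00044772769853840266
 hist z [2672 3793   24    0    0    0  141  485    5]
 comp [300, 253, 28, 28, 612] [0.5395 0.0016 0.1215] [0.565 0.027 1.026] hsv [ 17. 186. 234.]
side table z 0.00062234657278748
 hist z [2365 2071  209   90   27    9  168  278    3]
 comp [315, 219, 24, 21, 393] [0.5395 0.0116 0.115 ] [0.564 0.03  0.132] hsv [ 18. 203. 237.]
>>> ... >>>
```

View pics/topc.png

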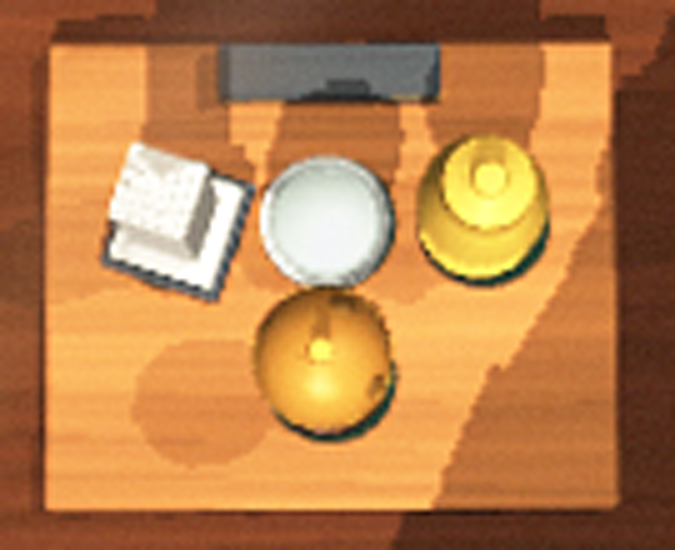

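View pics/sidec.png

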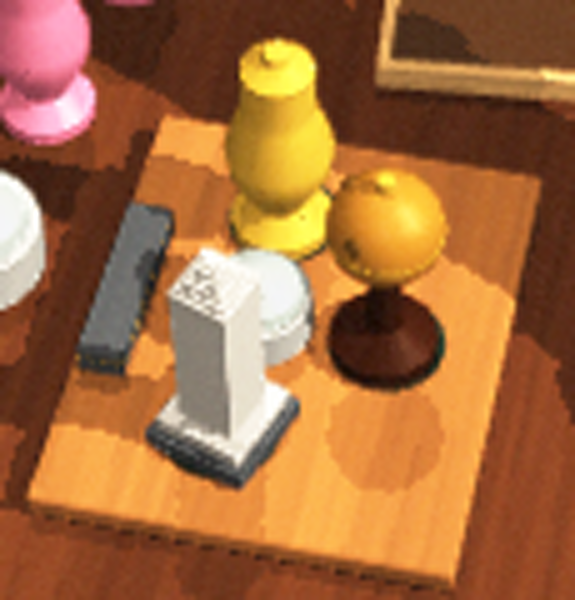

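```bash
cat > m2.py <<'E'
import contextlib,io
with contextlib.redirect_stdout(io.StringIO()): from m import *
def sph(P,r):
    f=lambda x:np.linalg.norm(P-x,axis=1)-r
    s=least_squares(f,P.mean(0)-[0,0,.01],loss='soft_l1',f_scale=.002); return s.x.round(4),np.abs(s.fun).mean().round(4)
for n,c in C.items():
    P,h=c['P'],c['h']; z=P[...,2]; near=(abs(P[...,0]-.565)<.1)&(abs(P[...,1]-.0)<.125)&(z<.2)
    H,S,V=h[...,0],h[...,1],h[...,2]
    print(n)
    l,lab,st,ce=cv2.connectedComponentsWithStats((near&(z>.024)).astype(np.uint8))
    for i in range(1,l):
        if st[i,4]>30: print('  comp',st[i].tolist(),P[lab==i].min(0).round(3),P[lab==i].max(0).round(3),'hsv',np.median(h[lab==i],0))
    g=near&(z>.08)&(H<22)&(H>8)&(z<.122)&(P[...,0]<.56); print('  globe sph',g.sum(),sph(P[g],.026))
    u=near&(H>=20)&(H<32)&(S>120)&(P[...,1]<-.01)
    uu=u&(z>.096)&(z<.122); print('  urn cyl',uu.sum(),circ(P[uu],.017)); uu=u&(z>.12)&(z<.128);print('  urn top',uu.sum(),P[uu].mean(0) if uu.any() else '')
    o=near&(S<60)&(P[...,1]>.025); oo=o&(z>.04)&(z<.136)
    print('  obelisk',oo.sum(),cv2.minAreaRect((P[oo][:,:2]*1000).astype(np.float32)))
    oo=o&(z>.11)&(z<.14); print('  obelisk top',cv2.minAreaRect((P[oo][:,:2]*1000).astype(np.float32)),P[oo].mean(0))
    m=near&(S<60)&(abs(P[...,1])<.029)&(z>.025)&(z<.056); q=P[m]
    if n=='top': print('  mag',m.sum(),circ(q[np.hypot(*(q[:,:2]-q[:,:2].mean(0)).T)>.023],.026),q[:,:2].min(0),q[:,:2].max(0),q[:,2].max())
    # map rim & atlas
    b=(V>120)&(S<120)&(abs(z-.022)<.006)&(P[...,1]>.1)
    cs,hi=cv2.findContours(b.astype(np.uint8),cv2.RETR_CCOMP,cv2.CHAIN_APPROX_NONE)
    for k,cc in enumerate(cs):
        if cv2.contourArea(cc)>400:
            w=onz(c,cc.reshape(-1,2),.022); r=cv2.minAreaRect((w[:,:2]*1000).astype(np.float32)); print('  atlas',hi[0][k][3],np.round(r[0],1),np.round(r[1],1),round(r[2],1),circ(w[:,:2])[0].round(4),circ(w[:,:2])[1].round(4))
    # tray
    t=(abs(z-.014)<.003)&(P[...,1]<-.1)&(P[...,0]<.75)&(V>130); w=P[t][:,:2]
    print('  tray',t.sum(),cv2.minAreaRect((w*1000).astype(np.float32)))
    ink=(P[...,1]<-.2)&(P[...,1]>-.4)&(P[...,0]>.4)&(P[...,0]<.65)&(z>.03)&(z<.06); print('  ink',ink.sum(),P[ink].min(0),P[ink].max(0))
    bd=near&(abs(z-.014)<.003)&(V>110); print('  board',cv2.minAreaRect((P[bd][:,:2]*1000).astype(np.float32)))
E
python3 m2.py
```

```text
top
  comp [293, 207, 45, 8, 336] [ 0.65  -0.043  0.024] [0.665 0.045 0.035] hsv [ 30.  12. 113.]
  comp [333, 222, 27, 28, 557] [ 0.579 -0.083  0.024] [ 0.628 -0.034  0.135] hsv [ 23. 174. 246.]
  comp [271, 224, 30, 31, 570] [0.571 0.031 0.024] [0.621 0.089 0.135] hsv [ 22.  14. 248.]
  comp [300, 226, 29, 56, 1185] [ 0.516 -0.024  0.024] [0.625 0.027 0.131] hsv [ 22. 157. 232.]
  globe sph 469 (array([0.5412, 0.002 , 0.0973]), np.float64(0.0008))
  urn cyl 125 (array([ 0.60173552, -0.05763153,  0.02      ]), np.float64(0.00802907027183183))
  urn top 175 [ 0.60281481 -0.05880711  0.12299834]
  obelisk 350 ((599.9469604492188, 61.62550735473633), (28.318286895751953, 27.963985443115234), 71.78369140625)
  obelisk top ((600.0897827148438, 61.67107391357422), (28.142406463623047, 27.721080780029297), 71.78369140625) [0.59925591 0.06106113 0.12117364]
  mag 737 (array([0.61831538, 0.00111253, 0.02      ]), np.float64(0.011591690392895362)) [ 0.5755827  -0.02894058] [0.66497717 0.02893585] 0.0534928344943193
  atlas -1 [470.6 296.6] [189.3 250.9] 1.7 [0.4863 0.2973 0.124 ] 0.0246
  atl
[... 812 characters left out ...]
.1493530273438, 63.3343505859375), (30.252077102661133, 28.937210083007812), 71.11119079589844)
  obelisk top ((599.9034423828125, 63.101646423339844), (28.58173179626465, 28.05892562866211), 71.65553283691406) [0.59852409 0.06722631 0.12085881]
  atlas -1 [470.9 299.8] [189.1 252.2] 1.6 [0.4712 0.3003 0.1274] 0.0149
  atlas 23 [505.1 229. ] [94.5 30. ] 12.5 [0.5044 0.2281 0.0318] 0.0106
  tray 994 ((344.900634765625, -648.4505615234375), (1153.807861328125, 724.6243896484375), 85.66002655029297)
  ink 149 [ 0.53171835 -0.34540197  0.03002741] [ 0.56923079 -0.31086242  0.05426418]
  board ((576.1560668945312, 1.1857681274414062), (178.27182006835938, 233.58978271484375), 0.21012581884860992)
```

```bash
cat > m3.py <<'E'
import contextlib,io
with contextlib.redirect_stdout(io.StringIO()): from m import *
for n,c in C.items():
    P,h=c['P'],c['h']; z=P[...,2]; H,S,V=h[...,0],h[...,1],h[...,2]; print(n)
    X,Y=P[...,0],P[...,1]
    u=(H>=18)&(H<34)&(S>100)&(abs(X-.602)<.035)&(abs(Y+.058)<.03)
    for a,b,r in((.1,.119,.017),(.118,.125,.017),(.128,.136,None)):
        q=P[u&(z>a)&(z<b)]; print('  urn',a,len(q),circ(q,r) if len(q)>8 else '',q.mean(0).round(4),q.min(0).round(3),q.max(0).round(3))
    m=(S<60)&(abs(Y)<.03)&(X>.565)&(X<.64)&(z>.027)&(z<.056); q=P[m]
    print('  mag',len(q),cv2.minEnclosingCircle((q[:,:2]*1000).astype(np.float32)),q[:,2].max())
    # map
    p=onz(c,np.argwhere(np.ones((480,640)))[:,::-1],.022).reshape(480,640,3)
    reg=(abs(p[...,0]-.47)<.09)&(p[...,1]>.305)&(p[...,1]<.42)
    d=((V<150)|(S>75))&reg&(abs(z-.022)<.006)
    cs,_=cv2.findContours(d.astype(np.uint8),cv2.RETR_EXTERNAL,cv2.CHAIN_APPROX_NONE)
    for k in cs:
        if cv2.contourArea(k)>150: w=onz(c,k.reshape(-1,2),.022); e=cv2.fitEllipse((w[:,:2]*1000).astype(np.float32)); print('  map',len(k),np.round(e[0],1),np.round(e[1],1),circ(w[:,:2]))
    # tray lining: dark brown, floor z
    t=(abs(X-.5)<.15)&(Y<-.14)&(Y>-.46)&(abs(z-.014)<.0035)
    t=cv2.morphologyEx(t.astype(np.uint8),cv2.MORPH_OPEN,np.ones((2,2)))
    l,lab,st,_=cv2.connectedComponentsWithStats(t); i=1+st[1:,4].argmax(); print('  tray',st[i],cv2.minAreaRect((P[lab==i][:,:2]*1000).astype(np.float32)))
    fl=(abs(X-.49)<.06)&(abs(Y+.3)<.08); print('  floor z',np.median(z[fl]))
E
python3 m3.py
```

```text
top
  urn 0.1 40 (array([ 0.60329264, -0.05886117,  0.02      ]), np.float64(0.000620123558212995)) [ 0.5958 -0.0546  0.1127] [ 0.587 -0.075  0.1  ] [ 0.62  -0.042  0.119]
  urn 0.118 193 (array([ 0.60432457, -0.05876847,  0.02      ]), np.float64(0.00398851654510213)) [ 0.6021 -0.0585  0.1219] [ 0.586 -0.075  0.118] [ 0.62  -0.042  0.125]
  urn 0.128 39 (array([ 0.60323975, -0.05835757,  0.00447836]), np.float64(0.0014001749306609633)) [ 0.6031 -0.0582  0.1307] [ 0.598 -0.063  0.128] [ 0.609 -0.053  0.135]
  mag 522 ((600.0492553710938, 2.0099802017211914), 25.692602157592773) 0.0534928344943193
  map 107 [469.1 360.6] [73.5 74.4] (array([0.46908953, 0.36055362, 0.03696693]), np.float64(0.0004539435751329314))
  tray [400 246  45  37 227] ((569.4968872070312, -201.40606689453125), (54.47524642944336, 107.59646606445312), 41.2666130065918)
  floor z 0.006387018322099536
side
  urn 0.1 97 (array([ 0.60344269, -0.0586783 ,  0.02      ]), np.float64(0.001036900290469139)) [ 0.5999 -0.0463  0.1104] [ 0.586 -0.076  0.1  ] [ 0.619 -0.038  0.119]
  urn 0.118 87 (array([ 0.60394894, -0.06148779,  0.02      ]), np.float64(0.0029537412535157632)) [ 0.6015 -0.0525  0.1219] [ 0.586 -0.075  0.118] [ 0.62  -0.04   0.125]
  urn 0.128 25 (array([ 0.60295421, -0.05589081,  0.00455195]), np.float64(0.0013544644410258138)) [ 0.6027 -0.0556  0.1311] [ 0.597 -0.061  0.128] [ 0.609 -0.049  0.134]
  mag 180 ((595.3815307617188, 3.5225613117218018), 23.88132667541504) 0.05483736671005357
  map 119 [469.4 360.6] [74.  74.5] (array([0.4694021 , 0.3606358 , 0.03712022]), np.float64(0.0004190977505020579))
  tray [378 180  29  27 125] ((397.188720703125, -220.39520263671875), (124.95315551757812, 54.466156005859375), 60.974918365478516)
  floor z 0.007418733126500043
```

```bash
cat > go.py <<'E'
import sys
from h import *
from scipy.spatial.transform import Rotation as R
# usage: go.py x y z theta_deg  (several targets) -> tool-axis shift in cm + spin, from the current pose
s=bot.get_obs(); p=np.array(s['eef_pos']); q=s['tool_rot']; M=R.from_quat([q[1],q[2],q[3],q[0]]).as_matrix()
th=np.arctan2(M[1,0],M[0,0]); print('p',p.round(4),'th',np.degrees(th).round(2),'tilt',M[:,2].round(4),'q',np.round(s['q'],2),'t',round(float(s['t']),2))
a=list(map(float,sys.argv[1:]))
for i in range(0,len(a),4):
    d=(np.array(a[i:i+3])-p)@M*100; print(np.round(d,2), 'spin',round(float(-((np.radians(a[i+3])-th+np.pi)%(2*np.pi)-np.pi)),4))
E
python3 go.py .5 -.4 .27 90 .5415 .002 .27 90
python3 - <<'E'
from h import *
import pickle
for n,uv in(('top',[(400,250),(517,237),(533,335),(413,349)]),('side',[(331,136),(407,138),(407,206),(325,199)])):
    c=pickle.load(open(n+'0.pkl','rb')); w=onz(c,uv,.014); print(w.round(3)[:,:2].tolist(),w.mean(0).round(4))
E
```

```text
p [ 0.1575 -0.6558  0.1908] th 13.51 tilt [-5.0e-04  1.5e-03 -1.0e+00] q [ 1.23  0.48  0.02  1.56 -0.01  1.11 -0.08] t 0.1
[ 39.27 -16.88  -7.89] spin -1.335
[ 52.7  -55.    -7.83] spin -1.335
[[0.58, -0.17], [0.606, -0.406], [0.411, -0.428], [0.384, -0.191]] [ 0.4951 -0.2989  0.014 ]
[[0.614, -0.402], [0.407, -0.439], [0.379, -0.184], [0.58, -0.164]] [ 0.4947 -0.2973  0.014 ]
```

```bash
python3 -m jog '[[4,-2,-4,-0.12],[8,-4,-7.9,-0.24],[12,-6,-7.9,-0.36],[16,-8,-7.9,-0.48],[20,-10,-7.9,-0.6],[24,-12,-7.9,-0.72],[28,-14,-7.9,-0.84],[32,-15,-7.9,-0.96],[36,-16,-7.9,-1.08],[39.3,-16.9,-7.9,-1.2],[39.3,-16.9,-7.9,-1.32],[39.3,-16.9,-7.9,-1.335],[39.3,-16.9,-7.9,-1.335],[39.3,-16.9,-7.9,-1.335]]'; python3 go.py .5415 .002 .2 90
```

```text
t: 1.27
eef_pos: [0.4995, -0.4007, 0.2701]
tool_rot: [-0.001, 0.708, 0.707, -0.0]
contact_force: [-0.2, 0.7, 1.2]
gripper_width: 1.004
grasp_force: 0.0
p [ 0.4995 -0.4007  0.2701] th 89.91 tilt [-1.4e-03  1.0e-04 -1.0e+00] q [ 0.85  0.39 -0.37  1.53  0.14  1.25  0.46] t 1.27
[40.27  4.14  7.01] spin -0.0016
```

```bash
python3 -m jog '[[4,0.5,1,0],[8,1,2,0],[12,1.5,3,0],[16,2,4,0],[20,2.5,5,0],[24,3,6,0],[28,3.5,7,0],[32,4,7,0],[36,4.1,7,0],[40.3,4.1,7,0],[40.3,4.1,7,0],[40.3,4.1,7,0],[40.3,4.1,7,0]]'
python3 - <<'E'
from h import *
import pickle
c=cam('wrist'); save('w1',c['pixels']); s=cam('side'); save('s1',s['pixels']); pickle.dump(s,open('s1.pkl','wb')); pickle.dump(c,open('w1.pkl','wb'))
P=cloud(s); m=(abs(P[...,0]-.5415)<.075)&(abs(P[...,1])<.03)&(P[...,2]>.15)&(P[...,2]<.35); print(bot.get_obs()['eef_pos'],np.sort(P[m][:,2])[[0,5,20]])
q=P[m]; b=q[q[:,2]<.23]; print(b.min(0),b.max(0))
w=cloud(c); z=w[...,2]; m=(z>.085)&(z<.121)&(np.hypot(w[...,0]-.5415,w[...,1])<.035); print(m.sum(),w[m].mean(0) if m.any() else '')
E
python3 go.py .5415 .002 .079 90
```

```text
t: 2.35
eef_pos: [0.5411, 0.0007, 0.2006]
tool_rot: [0.0, 0.708, 0.706, -0.001]
contact_force: [-0.7, -0.2, -0.2]
gripper_width: 0.998
grasp_force: 0.0
[ 5.41226235e-01 -1.52982489e-04  2.00528551e-01] [0.25414815 0.25640365 0.26082297]
p [ 5.412e-01 -2.000e-04  2.005e-01] th 89.73 tilt [-3.0e-04 -1.2e-03 -1.0e+00] q [ 0.34  0.3  -0.55  1.84  0.18  1.06 -0.28] t 2.45
[ 0.23  0.03 12.15] spin -0.0046Traceback (most recent call last):
  File "<stdin>", line 5, in <module>
    return umr_minimum(a, axis, None, out, keepdims, initial, where)
ValueError: zero-size array to reduction operation minimum which has no identity
```

View pics/w1.png

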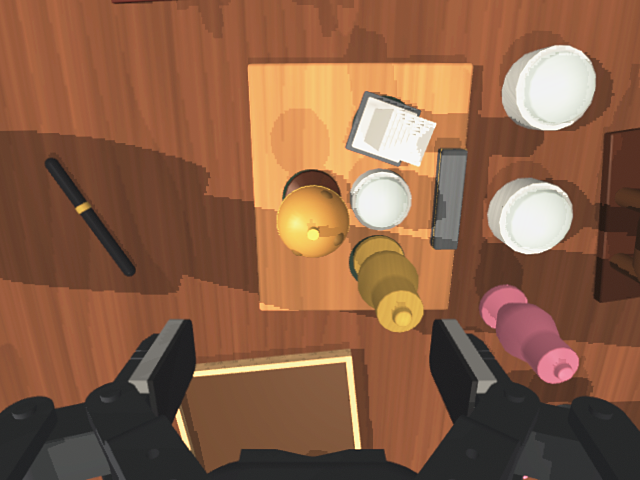

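Run:
```python
from h import *
import pickle
c=pickle.load(open('w1.pkl','rb')); s=pickle.load(open('s1.pkl','rb'))
w=cloud(c); print('cam',c['pose'][:3,3])
for r in(slice(320,335),slice(340,360)):
  for k in(slice(165,190),slice(435,460)): 
    q=w[r,k].reshape(-1,3); q=q[(q[:,2]>.15)&(q[:,2]<.4)]; print(len(q),q.min(0).round(4) if len(q) else '',q.max(0).round(4) if len(q) else '')
z=w[...,2]; h=cv2.cvtColor(c['pixels'],cv2.COLOR_RGB2HSV); m=(z>.075)&(z<.12)&(h[...,0]<22)&(h[...,1]>120)&(np.hypot(w[...,0]-.5415,w[...,1]-.002)<.03)
from scipy.optimize import least_squares
q=w[m]; print('globe',len(q),least_squares(lambda x:np.linalg.norm(q-x,axis=1)-.026,[.54,0,.09],loss='soft_l1',f_scale=.002).x.round(4))
m=(z>.027)&(z<.056)&(np.hypot(w[...,0]-.6,w[...,1]-.002)<.03)&(h[...,1]<60); print('mag',m.sum(),cv2.minEnclosingCircle((w[m][:,:2]*1000).astype(np.float32)))
P=cloud(s); m=(np.hypot(P[...,0]-.54,P[...,1])<.09)&(P[...,2]>.145)&(P[...,2]<.3); q=P[m]; i=np.argsort(q[:,2])[:10]; print(len(q),q[i].round(3).tolist())
```

```text
cam [0.53958399 0.08059024 0.38279832]
360 [0.4903 0.0055 0.2556] [0.5396 0.0806 0.3828]
365 [0.5816 0.0045 0.2555] [0.589  0.012  0.2682]
500 [ 0.4937 -0.003   0.2576] [0.5396 0.0806 0.3828]
500 [ 0.5396 -0.0031  0.2577] [0.5852 0.0806 0.3828]
globe 2691 [0.5403 0.002  0.0977]
mag 2781 ((598.9609375, 2.7347235679626465), 25.850282669067383)
285 [[0.584, 0.006, 0.254], [0.584, -0.01, 0.254], [0.492, 0.004, 0.255], [0.584, 0.005, 0.256], [0.584, -0.0, 0.256], [0.587, 0.01, 0.256], [0.493, 0.011, 0.257], [0.498, 0.01, 0.257], [0.584, -0.001, 0.257], [0.497, 0.01, 0.258]]
```

Run:
```python
from h import *
import pickle
c=pickle.load(open('w1.pkl','rb')); s=pickle.load(open('s1.pkl','rb'))
for d in(c,s): print(proj(d,[[.5412,0,.2],[.5412-.0425,0,.2],[.5412-.0425,0,.22],[.5412-.0425,0,.255]]).round(0).tolist())
u,v=proj(s,[[.5412,0,.22]])[0].astype(int); save('s1c',cv2.resize(s['pixels'][max(v-60,0):v+60,u-75:u+75],None,fx=5,fy=5))
```

```text
[[316.0, 281.0], [228.0, 282.0], [219.0, 300.0], [198.0, 344.0]]
[[327.0, 197.0], [348.0, 200.0], [349.0, 193.0], [350.0, 180.0]]
```

View pics/s1c.png

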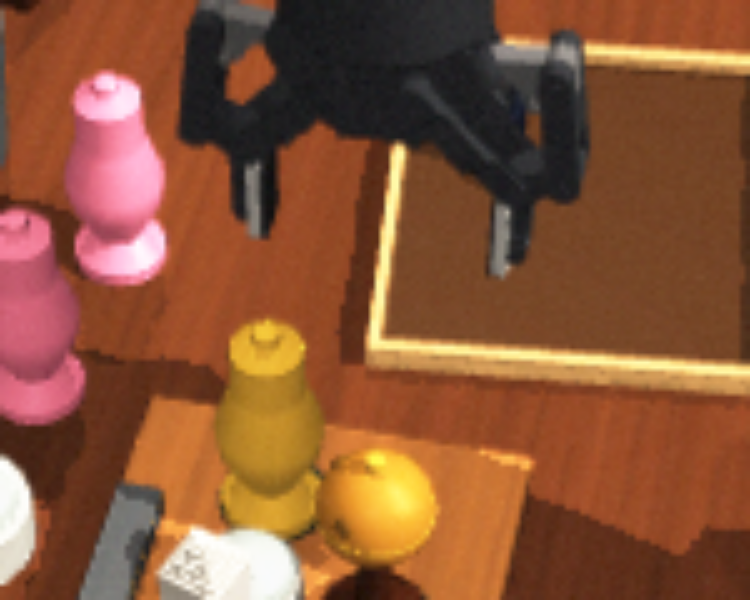

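```bash
cat > tip.py <<'E'
from h import *
s=cam('side'); o=bot.get_obs(); e=o['eef_pos']; P=cloud(s); m=(np.hypot(P[...,0]-e[0],P[...,1]-e[1])<.07)&(P[...,2]>.145)&(P[...,2]<e[2]+.1); q=P[m]; i=np.argsort(q[:,2])[:10]; print('w',o['gripper_width'].round(3),'eef',e.round(4),len(q),q[i].round(3)[[0,2,4,8]].tolist())
w=cam('wrist'); Q=cloud(w); m=(np.hypot(Q[...,0]-e[0],Q[...,1]-e[1])<.07)&(Q[...,2]>.145)&(Q[...,2]<e[2]+.1); q=Q[m]; i=np.argsort(q[:,2]); print(' wrist',len(q),q[i].round(3)[[0,5,20,60]].tolist())
t=q[(q[:,2]<q[i[10],2]+.012)]; print(' x range',t[:,0].min().round(4),t[:,0].max().round(4), 'inner', t[t[:,0]<e[0]][:,0].max().round(4), t[t[:,0]>e[0]][:,0].min().round(4))
E
python3 -m jog '[[0.2,0,0,0],[0.2,0,0,0],[0.2,0,0,0],[0.2,0,0,0],[0.2,0,0,0],[0.2,0,0,0],[0.2,0,0,0],[0.2,0,0,0]]' 0 40; python3 tip.py; python3 -m jog '[[0,0,0,0],[0,0,0,0],[0,0,0,0],[0,0,0,0],[0,0,0,0],[0,0,0,0],[0,0,0,0],[0,0,0,0]]' 1; python3 tip.py
```

```text
t: 3.12
eef_pos: [0.5414, 0.0048, 0.2007]
tool_rot: [-0.0, 0.707, 0.707, 0.0]
contact_force: [0.1, 0.6, -0.6]
gripper_width: 0.5
grasp_force: 0.0
t: 3.83
eef_pos: [0.5413, 0.0048, 0.2007]
tool_rot: [0.0, 0.707, 0.707, -0.0]
contact_force: [0.1, 0.4, 0.1]
gripper_width: 0.0
grasp_force: 0.0Traceback (most recent call last):
  File "tip.py", line 2, in <module>
    s=cam('side'); o=bot.get_obs(); e=o['eef_pos']; P=cloud(s); m=(np.hypot(P[...,0]-e[0],P[...,1]-e[1])<.07)&(P[...,2]>.145)&(P[...,2]<e[2]+.1); q=P[m]; i=np.argsort(q[:,2])[:10]; print('w',o['gripper_width'].round(3),'eef',e.round(4),len(q),q[i].round(3)[[0,2,4,8]].tolist())
                                                                                                                                                                                               ^^^^^^^^^^^^^^^^^^^^^^^^
AttributeError: 'float' object has no attribute 'round'
Traceback (most recent call last):
  File "tip.py", line 2, in <module>
    s=cam('side'); o=bot.get_obs(); e=o['eef_pos']; P=cloud(s); m=(np.hypot(P[...,0]-e[0],P[...,1]-e[1])<.07)&(P[...,2]>.145)&(P[...,2]<e[2]+.1); q=P[m]; i=np.argsort(q[:,2])[:10]; print('w',o['gripper_width'].round(3),'eef',e.round(4),len(q),q[i].round(3)[[0,2,4,8]].tolist())
                                                                                                                                                                                               ^^^^^^^^^^^^^^^^^^^^^^^^
AttributeError: 'float' object has no attribute 'round'
```

```bash
sed -i "s/o\['gripper_width'\].round(3)/o['gripper_width']/" tip.py; python3 tip.py;  python3 -m jog '[[0,0,0,0],[0,0,0,0],[0,0,0,0],[0,0,0,0],[0,0,0,0],[0,0,0,0]]' 0; python3 tip.py
```

```text
w 0.0022173544106397687 eef [0.5414 0.0048 0.2007] 542 [[0.535, 0.007, 0.241], [0.547, 0.015, 0.244], [0.547, 0.014, 0.245], [0.535, 0.017, 0.246]]
 wrist 19881 [[0.543, 0.015, 0.244], [0.539, 0.015, 0.244], [0.545, 0.015, 0.244], [0.543, 0.015, 0.245]]
 x range 0.5262 0.5535 inner 0.5412 0.5414
t: 4.48
eef_pos: [0.5413, 0.0048, 0.2007]
tool_rot: [0.0, 0.707, 0.707, -0.0]
contact_force: [-0.4, 1.4, 0.2]
gripper_width: 0.501
grasp_force: 0.0
w 0.49783674020133856 eef [0.5414 0.0048 0.2007] 534 [[0.516, 0.013, 0.243], [0.563, 0.006, 0.245], [0.513, 0.009, 0.245], [0.562, 0.017, 0.247]]
 wrist 21863 [[0.562, 0.012, 0.241], [0.518, 0.003, 0.242], [0.561, 0.012, 0.243], [0.561, 0.001, 0.244]]
 x range 0.5048 0.5747 inner 0.5188 0.5607
```

```bash
python3 -m jog '[[-0.3,0,0,0],[-0.3,0,0,0],[-0.3,0,3,0],[-0.3,0,6,0],[-0.3,0,9,0],[-0.3,0,11.5,0],[-0.3,0,11.5,0],[-0.3,0,11.5,0],[-0.3,0,11.5,0]]' -1
python3 - <<'E'
from h import *
s=cam('side'); P=cloud(s); u,v=proj(s,[[.541,0,.1]])[0].astype(int); save('s2c',cv2.resize(s['pixels'][v-60:v+60,u-75:u+75],None,fx=5,fy=5))
m=(np.hypot(P[...,0]-.541,P[...,1])<.07)&(P[...,2]>.08)&(abs(P[...,0]-.541)>.035)&(abs(P[...,1])<.02)&(P[...,2]<.2);q=P[m]; print(bot.get_obs()['eef_pos'],q[np.argsort(q[:,2])[:12:2]].round(3).tolist())
E
```

```text
t: 5.33
eef_pos: [0.5425, 0.002, 0.0871]
tool_rot: [0.001, 0.707, 0.707, 0.001]
contact_force: [-0.3, -0.5, 0.5]
gripper_width: 0.996
grasp_force: 0.0
[0.5429057  0.0020311  0.08756153] [[0.585, 0.003, 0.141], [0.585, 0.002, 0.143], [0.585, -0.004, 0.143], [0.595, 0.006, 0.145], [0.589, 0.013, 0.145], [0.585, -0.004, 0.146]]
```

View pics/s2c.png

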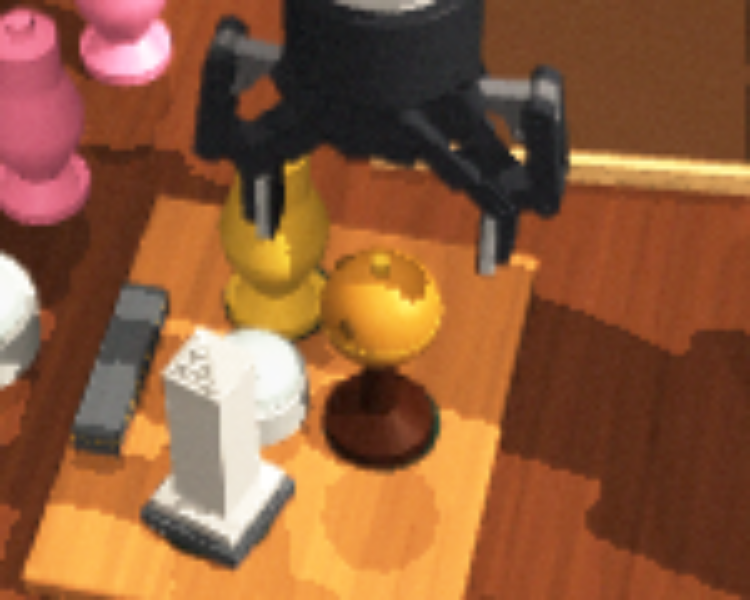

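```bash
python3 -m jog '[[0,-0.1,0,0],[0,-0.1,2,0],[0,-0.1,4,0],[0,-0.1,5.15,0],[0,-0.1,5.15,0],[0,-0.1,5.15,0],[0,-0.1,5.15,0]]' && python3 -m jog '[[0,0,0,0],[0,0,0,0],[0,0,0,0],[0,0,0,0],[0,0,0,0],[0,0,0,0],[0,0,0,0],[0,0,0,0]]' 1 40; python3 go.py .463 -.377 .2 90
```

```text
t: 5.97
eef_pos: [0.5413, 0.002, 0.0353]
tool_rot: [0.001, 0.707, 0.707, 0.001]
contact_force: [0.4, 0.1, 0.4]
gripper_width: 1.005
grasp_force: 0.0
t: 6.63
eef_pos: [0.541, 0.0018, 0.0351]
tool_rot: [0.0, 0.707, 0.707, 0.0]
contact_force: [-1.3, 0.1, 5.7]
gripper_width: 0.591
grasp_force: 40.4
p [0.541  0.0018 0.0351] th 89.99 tilt [ 1.1e-03 -2.0e-04 -1.0e+00] q [ 0.26  0.51 -0.48  1.98  0.34  0.73 -0.43] t 6.63
[-37.89  -7.77 -16.48] spin -0.0001
```

```bash
python3 -m jog '[[0,0,-1,0],[0,0,-3,0],[0,0,-5.5,0],[0,0,-8,0],[0,0,-10.5,0],[0,0,-12,0],[-2,-0.4,-13,0],[-5,-1,-13,0],[-8,-1.6,-13,0],[-11,-2.2,-13,0],[-14,-2.8,-13,0],[-17,-3.4,-13,0],[-20,-4,-13,0],[-23,-4.6,-13,0],[-26,-5.2,-13,0],[-29,-5.8,-13,0],[-32,-6.4,-13,0],[-35,-7.2,-13,0],[-37.9,-7.8,-13,0],[-37.9,-7.8,-13,0]]'
python3 - <<'E'
from h import *
c=cam('top'); save('t2',c['pixels'][150:400,230:560])
P=cloud(c); z=P[...,2]; h=cv2.cvtColor(c['pixels'],cv2.COLOR_RGB2HSV).astype(int); print(bot.get_obs()['eef_pos'])
E
```

```text
t: 8.3
eef_pos: [0.4584, -0.3849, 0.1641]
tool_rot: [0.001, 0.71, 0.704, -0.002]
contact_force: [-0.0, -0.3, -3.1]
gripper_width: 0.593
grasp_force: 42.4
[ 0.45976505 -0.38118375  0.16404058]
```

View pics/t2.png

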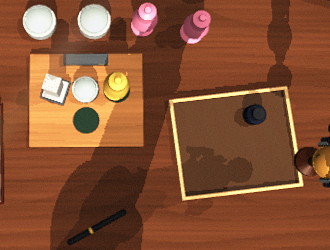

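```bash
python3 -m jog '[[0,0,0,0],[0,0,0,0],[0,0,3,0],[0,0,6,0],[0,0,9,0],[0,0,11.5,0],[0,0,13,0],[0,0,13.5,0],[0,0,13.6,0],[0,0,13.6,0],[0,0,13.6,0],[0,0,13.6,0]]'; python3 -m jog '[[0,0,0.1,0],[0,0,0.15,0],[0,0,0.15,0],[0,0,0.15,0]]';python3 go.py .463 -.377 .036 90
```

```text
t: 9.35
eef_pos: [0.4632, -0.3774, 0.0293]
tool_rot: [0.001, 0.707, 0.707, 0.0]
contact_force: [0.5, -1.2, -2.7]
gripper_width: 0.589
grasp_force: 42.5
t: 9.68
eef_pos: [0.4627, -0.3775, 0.0273]
tool_rot: [0.0, 0.707, 0.707, 0.0]
contact_force: [-0.7, -0.1, 0.9]
gripper_width: 0.587
grasp_force: 42.7
p [ 0.4627 -0.3775  0.0273] th 89.99 tilt [ 8.e-04 -6.e-04 -1.e+00] q [ 0.84  0.57 -0.34  1.86  0.27  0.76  0.35] t 9.68
[ 0.05  0.03 -0.87] spin -0.0001
```

```bash
python3 -m jog '[[0,0,0,0],[0,0,0,0],[0,0,0,0],[0,0,0,0],[0,0,0,0],[0,0,-1,0],[0,0,-4,0],[0,0,-8,0],[0,0,-12,0],[0,0,-14,0],[3.2,1.4,-14,0],[6.4,2.8,-14,0],[9.6,4.2,-14,0],[12.8,5.6,-14,0],[16,7,-14,0],[19.2,8.5,-14,0],[22.4,9.9,-14,0],[25.6,11.3,-14,0],[28.8,12.7,-14,0],[32,14.1,-14,0]]' -1; python3 -m jog '[[0,0,0,0],[0,0,0,0],[0,0,0,0],[0,0,0,0],[0,0,3,0],[0,0,3,0]]'
python3 - <<'E'
from h import *
from scipy.optimize import least_squares
w=cam('wrist'); save('w3',w['pixels']); P=cloud(w); z=P[...,2]; h=cv2.cvtColor(w['pixels'],cv2.COLOR_RGB2HSV).astype(int); u=(h[...,1]>100)&(np.hypot(P[...,0]-.603,P[...,1]+.058)<.03)&(z>.1)&(z<.118); q=P[u]
if len(q)>10: print('urn',len(q),least_squares(lambda x:np.hypot(q[:,0]-x[0],q[:,1]-x[1])-.017,[.603,-.058]).x)
m=(z>.027)&(z<.056)&(np.hypot(P[...,0]-.6,P[...,1]-.002)<.03)&(h[...,1]<60); print('mag',m.sum(),cv2.minEnclosingCircle((P[m][:,:2]*1000).astype(np.float32)))
o=(z>.112)&(z<.136)&(h[...,1]<60)&(np.hypot(P[...,0]-.6,P[...,1]-.062)<.035); print('ob',cv2.minAreaRect((P[o][:,:2]*1000).astype(np.float32)))
t=cam('top');P=cloud(t);z=P[...,2];g=(z>.06)&(z<.115)&(np.hypot(P[...,0]-.463,P[...,1]+.377)<.05);q=P[g];print('globe',len(q),least_squares(lambda x:np.linalg.norm(q-x,axis=1)-.026,[.463,-.377,.09],loss='soft_l1',f_scale=.002).x.round(4))
E
python3 go.py .6035 -.058 .047 90
```

```text
t: 11.35
eef_pos: [0.6039, -0.0556, 0.1677]
tool_rot: [0.0, 0.707, 0.707, 0.0]
contact_force: [0.7, -0.0, -0.4]
gripper_width: 0.999
grasp_force: 0.0
t: 11.85
eef_pos: [0.6002, -0.0595, 0.133]
tool_rot: [-0.002, 0.708, 0.706, -0.002]
contact_force: [-2.2, -0.7, -1.1]
gripper_width: 1.0
grasp_force: 0.0
urn 561 [ 0.60205215 -0.0589209 ]
mag 4833 ((598.994384765625, 2.3335258960723877), 25.854415893554688)
ob ((597.855712890625, 58.38600158691406), (21.718643188476562, 27.951805114746094), 71.53961944580078)
globe 621 [ 0.4632 -0.3773  0.0894]
p [ 0.602  -0.0587  0.1361] th 89.88 tilt [-2.9e-03 -4.0e-04 -1.0e+00] q [ 0.36  0.47 -0.48  1.75  0.25  0.99 -0.22] t 11.95
[0.08 0.17 8.91] spin -0.002
```

```bash
python3 -m jog '[[0,0,0,0],[-0.1,-0.05,1,0],[-0.1,-0.05,4,0],[-0.1,-0.05,7,0],[-0.1,-0.05,8.5,0],[-0.1,-0.05,9,0],[-0.1,-0.05,9,0],[-0.1,-0.05,9,0],[-0.1,-0.05,9,0]]';  python3 -m jog '[[0,0,0,0],[0,0,0,0],[0,0,0,0],[0,0,0,0],[0,0,0,0],[0,0,0,0],[0,0,0,0],[0,0,0,0],[0,0,0,0]]' 1 45; python3 go.py .455 -.302 .039 90
```

```text
t: 12.7
eef_pos: [0.6042, -0.0582, 0.0483]
tool_rot: [0.001, 0.707, 0.707, 0.001]
contact_force: [-0.0, -0.4, 0.4]
gripper_width: 1.003
grasp_force: 0.0
t: 13.45
eef_pos: [0.6036, -0.0583, 0.0475]
tool_rot: [0.001, 0.707, 0.707, 0.0]
contact_force: [0.6, -0.1, 5.5]
gripper_width: 0.397
grasp_force: 42.9
p [ 0.6036 -0.0583  0.0475] th 89.99 tilt [ 1.6e-03 -2.0e-04 -1.0e+00] q [ 0.33  0.57 -0.45  1.82  0.32  0.82 -0.28] t 13.45
[-24.38 -14.86   0.83] spin -0.0002
```

```bash
python3 -m jog '[[0,0,-1,0],[0,0,-3,0],[0,0,-6,0],[0,0,-9,0],[0,0,-11.5,0],[0,0,-12.5,0],[-2,-1.2,-12.5,0],[-4.5,-2.7,-12.5,0],[-7,-4.3,-12.5,0],[-9.5,-5.8,-12.5,0],[-12,-7.3,-12.5,0],[-14.5,-8.8,-12.5,0],[-17,-10.4,-12.5,0],[-19.5,-11.9,-12.5,0],[-22,-13.4,-12.5,0],[-24.4,-14.9,-12.5,0],[-24.4,-14.9,-12.5,0],[-24.4,-14.9,-12.5,0],[-24.4,-14.9,-12.5,0],[-24.4,-14.9,-12.5,0]]' ; python3 -m jog '[[0,0,3,0],[0,0,6,0],[0,0,9,0],[0,0,11.5,0],[0,0,12.6,0],[0,0,13,0],[0,0,13.1,0],[0,0,13.1,0],[0,0,13.1,0],[0,0,13.1,0]]';  python3 -m jog '[[0,0,0.1,0],[0,0,0.15,0],[0,0,0.15,0],[0,0,0.15,0]]'; python3 go.py .6 .0625 .05 71.7
```

```text
t: 15.12
eef_pos: [0.4542, -0.3008, 0.1712]
tool_rot: [-0.001, 0.706, 0.708, 0.0]
contact_force: [0.8, 0.3, -4.2]
gripper_width: 0.4
grasp_force: 42.2
t: 15.95
eef_pos: [0.455, -0.3027, 0.0421]
tool_rot: [0.001, 0.707, 0.707, 0.0]
contact_force: [0.1, 0.5, -3.5]
gripper_width: 0.401
grasp_force: 42.6
t: 16.28
eef_pos: [0.4542, -0.3026, 0.0397]
tool_rot: [0.001, 0.707, 0.707, 0.0]
contact_force: [0.1, -0.9, 0.9]
gripper_width: 0.404
grasp_force: 43.6
p [ 0.4542 -0.3026  0.0397] th 89.98 tilt [ 7.e-04 -7.e-04 -1.e+00] q [ 0.77  0.49 -0.37  1.97  0.26  0.73  0.24] t 16.28
[36.51 14.57 -1.04] spin 0.3191
```

```bash
python3 -m jog '[[0,0,0,0],[0,0,0,0],[0,0,0,0],[0,0,0,0],[0,0,0,0],[0,0,-1,0],[0,0,-4,0],[0,0,-8,0],[0,0,-12,0],[0,0,-13,0],[3.6,1.4,-13,0.05],[7.2,2.8,-13,0.1],[10.8,4.2,-13,0.15],[14.4,5.6,-13,0.2],[18,7.1,-13,0.25],[21.6,8.6,-13,0.3],[25.2,10.1,-13,0.32],[28.8,11.5,-13,0.32],[32.5,13,-13,0.32],[36.45,14.6,-13,0.32]]' -1; python3 -m jog '[[0,0,0,0],[0,0,0,0],[0,0,3,0],[0,0,3,0],[0,0,3,0],[0,0,3,0],[0,0,3,0]]'
python3 - <<'E'
from h import *
w=cam('wrist'); P=cloud(w); z=P[...,2]; h=cv2.cvtColor(w['pixels'],cv2.COLOR_RGB2HSV).astype(int)
m=(z>.027)&(z<.056)&(np.hypot(P[...,0]-.6,P[...,1]-.002)<.03)&(h[...,1]<60); print('mag',m.sum(),cv2.minEnclosingCircle((P[m][:,:2]*1000).astype(np.float32)))
o=(z>.05)&(z<.136)&(h[...,1]<60)&(np.hypot(P[...,0]-.6,P[...,1]-.062)<.035); print('ob',o.sum(),cv2.minAreaRect((P[o][:,:2]*1000).astype(np.float32)))
t=cam('top'); save('t3',t['pixels'])
E
python3 go.py .6 .062 .046 71.65
```

```text
t: 17.95
eef_pos: [0.6, 0.0627, 0.17]
tool_rot: [0.0, 0.811, 0.585, 0.0]
contact_force: [0.9, -0.4, 0.2]
gripper_width: 0.998
grasp_force: 0.0
t: 18.53
eef_pos: [0.6001, 0.0607, 0.1405]
tool_rot: [0.0, 0.811, 0.585, 0.001]
contact_force: [0.3, 0.0, 0.8]
gripper_width: 0.999
grasp_force: 0.0
mag 2651 ((599.1207275390625, 2.1788713932037354), 26.172863006591797)
ob 3949 ((599.3875732421875, 61.52581024169922), (29.13517951965332, 28.017070770263672), 71.51953125)
p [0.6001 0.0611 0.1404] th 71.62 tilt [ 1.7e-03  1.0e-04 -1.0e+00] q [ 0.17  0.46 -0.49  1.76  0.25  0.99 -0.74] t 18.63
[ 0.08 -0.06  9.44] spin -0.0005
```

View pics/t3.png

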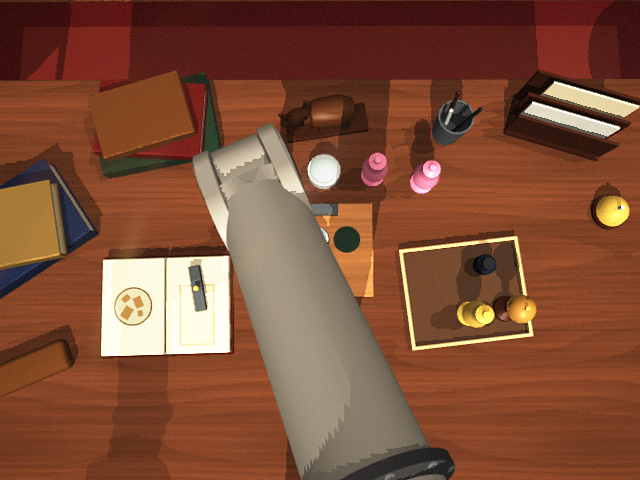

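```bash
python3 -m jog '[[0,0,3,0],[0,0,6,0],[0,0,8.5,0],[0,0,9.4,0],[0,0,9.4,0],[0,0,9.4,0],[0,0,9.4,0]]';  python3 -m jog '[[0,0,0,0],[0,0,0,0],[0,0,0,0],[0,0,0,0],[0,0,0,0],[0,0,0,0],[0,0,0,0],[0,0,0,0],[0,0,0,0],[0,0,0,0]]' 1 45; python3 go.py .447 -.228 .038 71.65
```

```text
t: 19.22
eef_pos: [0.601, 0.0618, 0.0471]
tool_rot: [0.001, 0.811, 0.585, 0.001]
contact_force: [0.8, 0.6, 0.2]
gripper_width: 1.0
grasp_force: 0.0
t: 20.05
eef_pos: [0.5999, 0.0614, 0.0456]
tool_rot: [0.0, 0.811, 0.585, 0.0]
contact_force: [-0.8, -0.7, 5.3]
gripper_width: 0.326
grasp_force: 47.0
p [0.5999 0.0614 0.0456] th 71.66 tilt [ 7.e-04 -1.e-04 -1.e+00] q [ 0.13  0.57 -0.45  1.83  0.33  0.82 -0.8 ] t 20.05
[-32.28  -5.41   0.75] spin 0.0001
```

```bash
python3 -m jog '[[0,0,-1,0],[0,0,-3,0],[0,0,-6,0],[0,0,-9,0],[0,0,-11.5,0],[0,0,-12.5,0],[-3,-0.5,-12.5,0],[-6,-1,-12.5,0],[-9,-1.5,-12.5,0],[-12,-2,-12.5,0],[-15,-2.5,-12.5,0],[-18,-3,-12.5,0],[-21,-3.5,-12.5,0],[-24,-4,-12.5,0],[-27,-4.5,-12.5,0],[-30,-5,-12.5,0],[-32.6,-5.4,-12.5,0],[-32.6,-5.4,-12.5,0],[-32.6,-5.4,-12.5,0],[-32.6,-5.4,-12.5,0]]' ; python3 -m jog '[[0,0,3,0],[0,0,6,0],[0,0,9,0],[0,0,11.5,0],[0,0,12.6,0],[0,0,13,0],[0,0,13.1,0],[0,0,13.1,0],[0,0,13.1,0],[0,0,13.1,0]]';  python3 -m jog '[[0,0,0.1,0],[0,0,0.15,0],[0,0,0.15,0],[0,0,0.15,0]]'; python3 go.py .6 .002 .2 0
```

```text
t: 21.72
eef_pos: [0.4453, -0.2302, 0.1695]
tool_rot: [-0.001, 0.811, 0.586, -0.0]
contact_force: [-0.7, 0.5, -3.7]
gripper_width: 0.322
grasp_force: 45.9
t: 22.55
eef_pos: [0.4468, -0.2315, 0.0405]
tool_rot: [0.001, 0.811, 0.585, 0.001]
contact_force: [0.0, -0.4, -2.8]
gripper_width: 0.326
grasp_force: 45.9
t: 22.88
eef_pos: [0.4457, -0.2311, 0.0379]
tool_rot: [0.0, 0.811, 0.585, 0.0]
contact_force: [-0.0, -0.6, -2.3]
gripper_width: 0.323
grasp_force: 45.9
p [ 0.4457 -0.2311  0.0379] th 71.66 tilt [ 2.e-04 -2.e-04 -1.e+00] q [ 0.65  0.43 -0.35  2.07  0.24  0.67 -0.19] t 22.88
[ 26.98   7.31 -16.22] spin 1.2507
```

```bash
python3 -m jog '[[0,0,0.1,0],[0,0,0.1,0],[0,0,0.1,0]]'; python3 go.py; python3 -m jog '[[0,0,0,0],[0,0,0,0],[0,0,0,0],[0,0,0,0],[0,0,0,0],[0,0,-1,0],[0,0,-4,0],[0,0,-8,0],[0,0,-12,0],[3,0.8,-13,0.12],[6,1.6,-13,0.24],[9,2.4,-13,0.36],[12,3.2,-13,0.48],[15,4,-13,0.6],[18,4.8,-13,0.72],[21,5.6,-13,0.84],[24,6.4,-13,0.96],[27,7.3,-13,1.08],[27,7.3,-13,1.2],[27,7.3,-13,1.25]]' -1;  python3 -m jog '[[0,0,0,0],[0,0,0,0],[0,0,0,0],[0,0,0,0],[0,0,0,0],[0,0,0,0]]' -0.46
python3 - <<'E'
from h import *
w=cam('wrist'); save('w4',w['pixels']); s=cam('side'); t=cam('top'); e=bot.get_obs()
E_=e['eef_pos']; print(E_,e['gripper_width'])
for n,c in(('wrist',w),('side',s),('top',t)):
    P=cloud(c); z=P[...,2]; h=cv2.cvtColor(c['pixels'],cv2.COLOR_RGB2HSV).astype(int)
    m=(z>.025)&(z<.057)&(np.hypot(P[...,0]-.6,P[...,1]-.002)<.032)&(h[...,1]<60)
    if m.any(): print(n,'mag',m.sum(),cv2.minEnclosingCircle((P[m][:,:2]*1000).astype(np.float32)))
    f=(np.hypot(P[...,0]-E_[0],P[...,1]-E_[1])<.07)&(z>.145)&(z<.26); q=P[f]
    if len(q)>20: print(n,q[np.argsort(q[:,2])][[0,5,20]].round(4).tolist())
    if n=='wrist' and len(q): t_=q[q[:,2]<.235]; print('fing',t_[t_[:,1]<E_[1]][:,1].max(),t_[t_[:,1]>E_[1]][:,1].min(),t_[:,0].min(),t_[:,0].max())
E
python3 go.py .6 .002 -.024 0
```

```text
t: 23.13
eef_pos: [0.4459, -0.2312, 0.0375]
tool_rot: [0.0, 0.811, 0.585, -0.0]
contact_force: [-1.4, 0.3, 7.3]
gripper_width: 0.321
grasp_force: 47.2
p [ 0.4459 -0.2312  0.0375] th 71.66 tilt [ 1.e-04 -5.e-04 -1.e+00] q [ 0.65  0.44 -0.35  2.07  0.24  0.67 -0.19] t 23.13
t: 24.8
eef_pos: [0.6007, 0.0055, 0.1673]
tool_rot: [-0.001, 1.0, -0.0, 0.0]
contact_force: [-0.6, -1.0, -0.4]
gripper_width: 1.0
grasp_force: 0.0
t: 25.3
eef_pos: [0.5998, 0.0019, 0.1668]
tool_rot: [-0.0, 1.0, 0.0, 0.0]
contact_force: [0.4, 1.2, 1.1]
gripper_width: 0.727
grasp_force: 0.0
[0.5998959  0.00209764 0.16671656] 0.7329443194020766
wrist mag 3378 ((598.9622802734375, 1.8266700506210327), 25.973026275634766)
wrist [[0.5948, 0.0327, 0.211], [0.6018, 0.0325, 0.2119], [0.6014, -0.0298, 0.2124]]
fing -0.029361037005267175 0.03202508778861103 0.5866158985667784 0.610080710222182
side mag 384 ((598.9512329101562, 2.682650327682495), 27.767780303955078)
side [[0.6006, -0.0325, 0.2109], [0.5976, -0.0293, 0.2145], [0.5953, 0.0444, 0.2189]]
p [0.5999 0.0021 0.1667] th 0.04 tilt [ 0.  0. -1.] q [ 0.11  0.39 -0.28  1.75  0.12  1.01 -1.79] t 25.45
[1.000e-02 1.000e-02 1.907e+01] spin 0.0007
```

View pics/w4.png

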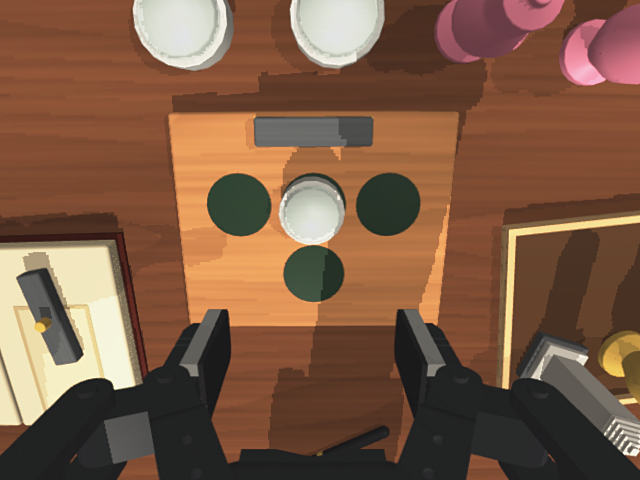

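```bash
python3 -m jog '[[0,0,4,0],[0,0,8,0],[0,0,12,0],[0,0,15,0],[0,0,17,0],[0,0,18.2,0],[0,0,19,0],[0,0,19.3,0],[0,0,19.3,0],[0,0,19.3,0],[0,0,19.3,0]]';  python3 -m jog '[[0,0,0,0],[0,0,0,0],[0,0,0,0],[0,0,0,0],[0,0,0,0],[0,0,0,0],[0,0,0,0]]' 1 40; python3 go.py .4692 .3606 -.018 0;  python3 -m jog '[[0,0,-0.5,0],[0,0,-1.5,0],[0,0,-4,0],[0,0,-8,0],[0,0,-11,0],[0,0,-11,0],[0,0,-11,0],[0,0,-11,0]]'
python3 - <<'E'
from h import *
s=cam('side'); t=cam('top'); w=cam('wrist')
u,v=proj(s,[[.6,0,.12]])[0].astype(int); save('s5c',cv2.resize(s['pixels'][v-60:v+60,u-75:u+75],None,fx=4,fy=4))
for n,c,Z in(('wrist',w,.014),):
    h=cv2.cvtColor(c['pixels'],cv2.COLOR_RGB2HSV).astype(int); d=(h[...,2]<75)&(h[...,0]>45)&(h[...,0]<95)
    cs,_=cv2.findContours(d.astype(np.uint8),cv2.RETR_EXTERNAL,cv2.CHAIN_APPROX_NONE)
    for k in cs:
        if cv2.contourArea(k)>500: q=onz(c,k.reshape(-1,2),Z); e=cv2.fitEllipse((q[:,:2]*1000).astype(np.float32)); print(n,np.round(e[0],1),np.round(e[1],1))
E
```

```text
t: 26.37
eef_pos: [0.6011, 0.0023, -0.0249]
tool_rot: [-0.0, 1.0, 0.0, 0.001]
contact_force: [0.4, -0.1, -0.6]
gripper_width: 0.73
grasp_force: 0.0
t: 26.95
eef_pos: [0.601, 0.0023, -0.0248]
tool_rot: [0.0, 1.0, 0.0, 0.001]
contact_force: [-0.4, 0.2, 5.0]
gripper_width: 0.591
grasp_force: 41.0
p [ 0.601   0.0023 -0.0248] th 0.04 tilt [ 0.0022 -0.     -1.    ] q [ 0.06  0.64 -0.22  1.87  0.22  0.65 -1.87] t 26.95
[-13.15 -35.84  -0.71] spin 0.0007
t: 27.62
eef_pos: [0.5991, 0.002, 0.0835]
tool_rot: [0.0, 1.0, 0.0, -0.0]
contact_force: [-0.7, -0.4, -2.6]
gripper_width: 0.593
grasp_force: 42.6
wrist [407.5 160.9] [25.8 50.1]
wrist [ 433.3 -196. ] [ 32.2 165.5]
wrist [434.9 193.6] [ 29.4 170.1]
wrist [484.   95.7] [41.2 79.5]
wrist [452.2 -23.2] [128.6 281.8]
wrist [600.   62.7] [52.1 52.1]
wrist [600.7 -61.6] [52.  52.1]
wrist [597.4   2. ] [45.5 52.6]
```

View pics/s5c.png

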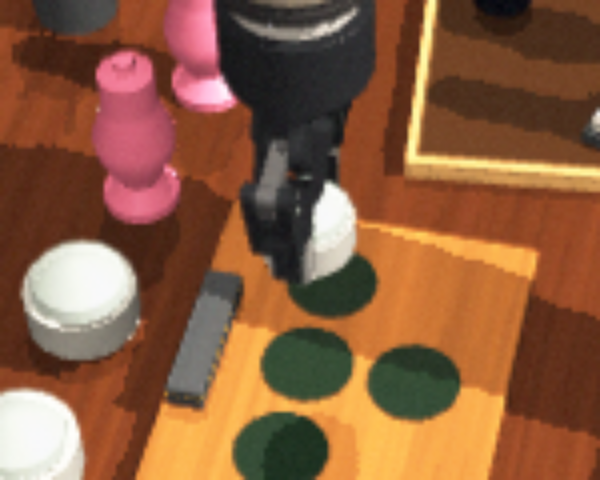

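```bash
python3 -m jog '[[-1,-3,0,0],[-2.2,-6,0,0],[-3.3,-9,0,0],[-4.4,-12,0,0],[-5.5,-15,0,0],[-6.6,-18,0,0],[-7.7,-21,0,0],[-8.8,-24,0,0],[-9.9,-27,0,0],[-11,-30,0,0],[-12.1,-33,0,0],[-13.1,-35.85,0,0],[-13.1,-35.85,0,0],[-13.1,-35.85,0,0],[-13.1,-35.85,0,0],[-13.1,-35.85,0,0]]'
python3 - <<'E'
from h import *
w=cam('wrist'); save('w6',w['pixels'])
h=cv2.cvtColor(w['pixels'],cv2.COLOR_RGB2HSV).astype(int); p=onz(w,np.argwhere(np.ones((480,640)))[:,::-1],.022).reshape(480,640,3)
reg=np.hypot(p[...,0]-.469,p[...,1]-.36)<.045; print(np.median(h[reg],0))
d=((h[...,2]<150)|(h[...,1]>75))&reg
cs,_=cv2.findContours(d.astype(np.uint8),cv2.RETR_EXTERNAL,cv2.CHAIN_APPROX_NONE)
for k in cs:
    if cv2.contourArea(k)>150:
        q=onz(w,k.reshape(-1,2),.022); e=cv2.fitEllipse((q[:,:2]*1000).astype(np.float32)); print(len(k),np.round(e[0],1),np.round(e[1],1))
E
python3 go.py .4692 .3606 -.018 0
```

```text
t: 29.1
eef_pos: [0.4691, 0.3587, 0.0828]
tool_rot: [0.001, 1.0, -0.001, -0.0]
contact_force: [0.1, -0.1, -1.8]
gripper_width: 0.595
grasp_force: 42.6
[ 21.  74. 186.]
370 [464.5 360.8] [75.6 82. ]
p [0.4693 0.3588 0.0831] th -0.09 tilt [-5.0e-04 -1.6e-03 -1.0e+00] q [-0.5   0.49 -0.34  1.84  0.21  0.85 -2.51] t 29.15
[-0.   -0.2  10.11] spin -0.0015
```

View pics/w6.png

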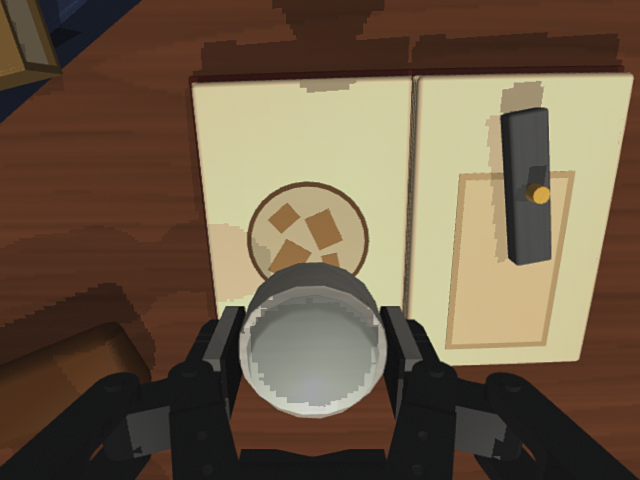

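Run:
```python
from h import *
from scipy.optimize import least_squares
w=cam('wrist'); h=cv2.cvtColor(w['pixels'],cv2.COLOR_RGB2HSV).astype(int); P=cloud(w)
p=onz(w,np.argwhere(np.ones((480,640)))[:,::-1],.022).reshape(480,640,3)
reg=np.hypot(p[...,0]-.469,p[...,1]-.36)<.046
d=(h[...,2]<130)&reg; d[252:]=0
q=p[d][:,:2]; r=least_squares(lambda x:np.hypot(*(q-x[:2]).T)-x[2],[.469,.36,.037],loss='soft_l1',f_scale=.0005); print('map',len(q),r.x.round(4),np.abs(r.fun).mean())
z=P[...,2]; e=bot.get_obs()['eef_pos']; print(e, np.histogram(z[300:400,260:370],bins=8))
m=(z>.12)&(z<.165)&(h[...,1]<70)&(np.hypot(P[...,0]-e[0],P[...,1]-e[1])<.031); m[:, :242]=0; m[:,384:]=0
q=P[m]; print('mag',len(q),q.min(0),q.max(0),cv2.minEnclosingCircle((q[:,:2]*1000).astype(np.float32)))
```

```text
map 916 [0.4674 0.3609 0.0364] 0.000773213313027213
[0.46928502 0.3589456  0.08324894] (array([   56,     0,     0,     0, 10899,     0,     0,    45]), array([-0.00164885,  0.03171991,  0.06508866,  0.09845742,  0.13182618,
        0.16519494,  0.1985637 ,  0.23193246,  0.26530122]))
mag 17949 [0.44762564 0.33231889 0.12130849] [0.49350865 0.38369599 0.16122033] ((467.729736328125, 358.07818603515625), 27.92374038696289)
```

```bash
python3 -m jog '[[0,-0.2,0,0],[0,-0.2,3,0],[0,-0.2,6,0],[0,-0.2,8.5,0],[0,-0.2,9.6,0],[0,-0.2,9.8,0],[0,-0.2,9.8,0],[0,-0.2,9.8,0],[0,-0.2,9.8,0],[0,-0.2,9.8,0]]'; python3 go.py .4701 .3609 -.0168 0
python3 - <<'E'
from h import *
for n in('wrist','side','top'):
    w=cam(n); P=cloud(w); h=cv2.cvtColor(w['pixels'],cv2.COLOR_RGB2HSV).astype(int); z=P[...,2]
    m=(z>.03)&(z<.07)&(h[...,1]<60)&(h[...,2]>90)&(np.hypot(P[...,0]-.469,P[...,1]-.3606)<.03); q=P[m]
    if len(q)>20: print(n,len(q),q.min(0).round(4),q.max(0).round(4))
E
```

```text
t: 30.03
eef_pos: [0.4695, 0.3633, -0.0129]
tool_rot: [-0.001, 1.0, 0.0, 0.001]
contact_force: [-0.2, -0.4, -1.7]
gripper_width: 0.591
grasp_force: 42.6
p [ 0.4695  0.3633 -0.0129] th 0.03 tilt [ 0.0019  0.0015 -1.    ] q [-0.54  0.62 -0.29  1.88  0.27  0.67 -2.57] t 30.03
[0.06 0.25 0.39] spin 0.0006
wrist 14903 [0.4473 0.3321 0.0393] [0.4932 0.3896 0.0682]
side 152 [0.4436 0.3494 0.0303] [0.4943 0.3852 0.0618]
top 135 [0.444  0.3399 0.0301] [0.494  0.3745 0.0577]
```

```bash
python3 -m jog '[[0.05,0.2,0,0],[0.05,0.2,0.3,0],[0.05,0.2,0.35,0],[0.05,0.2,0.35,0],[0.05,0.2,0.35,0],[0.05,0.2,0.35,0]]'; python3 go.py .4701 .3609 -.0168 0
```

```text
t: 30.68
eef_pos: [0.4697, 0.3605, -0.0168]
tool_rot: [0.0, 1.0, 0.0, 0.001]
contact_force: [-2.8, -2.5, 8.0]
gripper_width: 0.593
grasp_force: 43.8
p [ 0.4697  0.3605 -0.0168] th 0.02 tilt [ 1.e-03 -2.e-04 -1.e+00] q [-0.54  0.63 -0.29  1.89  0.28  0.67 -2.57] t 30.68
[ 0.04 -0.04  0.  ] spin 0.0004
```

Contact reached; release gently, rise and check.

```bash
python3 -m jog '[[0,0,-0.05,0],[0,0,-0.05,0],[0,0,-0.05,0],[0,0,-0.05,0],[0,0,-0.5,0],[0,0,-2,0],[0,0,-5,0],[0,0,-9,0],[0,0,-13,0],[0,0,-17,0],[3,2,-19,0],[3,6,-19,0],[3,10,-19,0],[3,14,-19,0],[3,18,-19,0],[3,18,-19,0]]' -0.46
cat > magchk.py <<'E'
from h import *
from scipy.optimize import least_squares
for n in('top','side'):
    c=cam(n); save('m_'+n,cv2.resize(c['pixels'][240:370,90:250] if n=='top' else c['pixels'][310:470,255:400],None,fx=4,fy=4)[:600])
    P=cloud(c); h=cv2.cvtColor(c['pixels'],cv2.COLOR_RGB2HSV).astype(int); z=P[...,2]
    m=(z>.029)&(z<.068)&(np.hypot(P[...,0]-.469,P[...,1]-.3606)<.045); q=P[m]
    print(n,len(q),cv2.minEnclosingCircle((q[:,:2]*1000).astype(np.float32)),q[:,:2].min(0),q[:,:2].max(0),q[:,2].max())
    s=q[q[:,2]>.046]; f=least_squares(lambda x:np.linalg.norm(s-x[:3],axis=1)-x[3],[.469,.36,.03,.03],loss='soft_l1',f_scale=.001); print(' dome',f.x.round(4))
E
python3 magchk.py
```

```text
t: 32.02
eef_pos: [0.4998, 0.1707, 0.172]
tool_rot: [0.003, 1.0, -0.005, -0.0]
contact_force: [-0.8, -0.6, -0.9]
gripper_width: 0.729
grasp_force: 0.0Traceback (most recent call last):
  File "magchk.py", line 7, in <module>
    print(n,len(q),cv2.minEnclosingCircle((q[:,:2]*1000).astype(np.float32)),q[:,:2].min(0),q[:,:2].max(0),q[:,2].max())
                                                                             ~~~~~~~~~~~^^^
    return umr_minimum(a, axis, None, out, keepdims, initial, where)
ValueError: zero-size array to reduction operation minimum which has no identity
```

View pics/m_top.png

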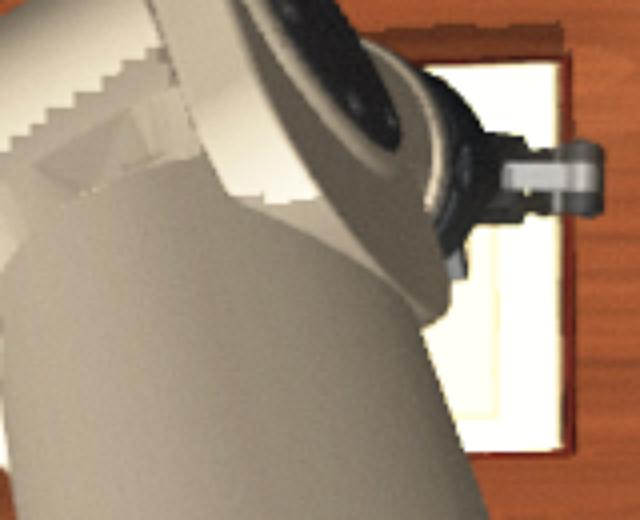

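```bash
python3 -m jog '[[-0.4,3,0,-0.12],[-0.8,6,0,-0.24],[-1.2,9,0,-0.36],[-1.6,12,0,-0.48],[-2,15,0,-0.6],[-2.4,18,0,-0.72],[-2.8,21,0,-0.84],[-3.2,24,0,-0.96],[-3.6,27,0,-1.08],[-4,30,0,-1.2],[-4.4,33,0,-1.25],[-4.8,36,0,-1.25],[-5.2,39,0,-1.25],[-5.4,40.2,0,-1.25],[-5.4,40.2,0,-1.25],[-5.4,40.2,0,-1.25],[-5.4,40.2,0,-1.25],[-5.4,40.2,0,-1.25]]' -1;  python3 magchk.py; python3 go.py .4459 -.2312 .0375 71.65
```

```text
t: 33.57
eef_pos: [0.4463, -0.2194, 0.1723]
tool_rot: [-0.0, 0.81, 0.587, 0.0]
contact_force: [0.4, 0.3, -0.8]
gripper_width: 1.001
grasp_force: 0.0
top 629 ((469.0550842285156, 359.5375061035156), 26.492727279663086) [0.44380148 0.33366932] [0.49428037 0.38569909] 0.06282352320662854
 dome [0.4685 0.3598 0.0344 0.0257]
side 742 ((469.1264953613281, 360.0325927734375), 26.137483596801758) [0.44405717 0.33417086] [0.495007   0.38615766] 0.06323508245163645
 dome [0.4696 0.3598 0.0355 0.0257]
p [ 0.4461 -0.2199  0.1723] th 71.81 tilt [ 2.e-04  3.e-04 -1.e+00] q [ 0.54  0.22 -0.24  1.98  0.06  0.95 -0.05] t 33.67
[-1.08  0.33 13.48] spin 0.0028
```

View pics/m_side.png

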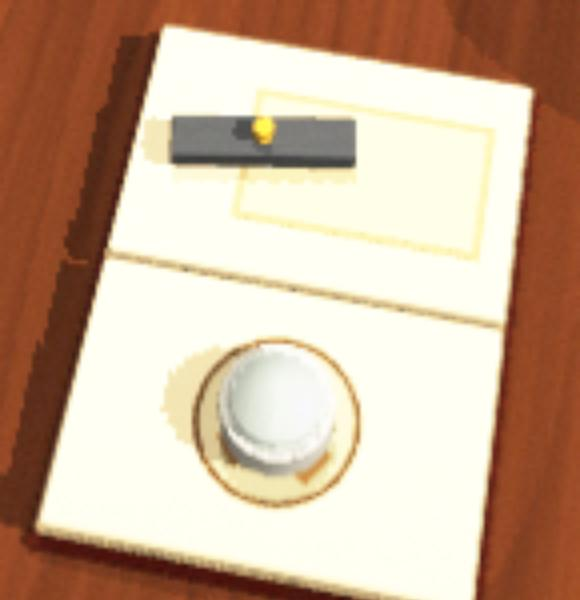

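```bash
python3 -m jog '[[-0.5,0.3,0,0],[-1.1,0.3,2,0],[-1.1,0.3,4,0],[-1.1,0.3,5,0],[-1.1,0.3,5,0],[-1.1,0.3,5,0],[-1.1,0.3,5,0],[-1.1,0.3,5,0]]'; python3 go.py .4459 -.2312 .0375 71.65
```

```text
t: 34.33
eef_pos: [0.4459, -0.2329, 0.1233]
tool_rot: [0.001, 0.811, 0.586, 0.0]
contact_force: [0.0, 0.0, -0.3]
gripper_width: 1.002
grasp_force: 0.0
p [ 0.4459 -0.2329  0.1233] th 71.68 tilt [ 1.7e-03 -7.0e-04 -1.0e+00] q [ 0.55  0.29 -0.23  2.02  0.09  0.84 -0.04] t 34.33
[ 0.17 -0.07  8.58] spin 0.0005
```

```bash
python3 -m jog '[[0.15,-0.05,3,0],[0.15,-0.05,6,0],[0.15,-0.05,8,0],[0.15,-0.05,8.6,0],[0.15,-0.05,8.6,0],[0.15,-0.05,8.6,0],[0.15,-0.05,8.6,0],[0.15,-0.05,8.6,0]]'; python3 go.py .4459 -.2312 .0375 71.65
```

```text
t: 35.0
eef_pos: [0.4462, -0.2317, 0.0377]
tool_rot: [0.001, 0.811, 0.585, 0.001]
contact_force: [0.5, 0.2, 0.0]
gripper_width: 1.0
grasp_force: 0.0
p [ 0.4462 -0.2317  0.0377] th 71.65 tilt [ 0.0026 -0.0012 -1.    ] q [ 0.52  0.42 -0.21  2.08  0.14  0.65 -0.09] t 35.0
[ 0.04 -0.04  0.02] spin 0.0001
```

```bash
python3 -m jog '[[0,0,0,0],[0,0,0,0],[0,0,0,0],[0,0,0,0],[0,0,0,0],[0,0,0,0],[0,0,0,0],[0,0,0,0],[0,0,0,0]]' 1 45;  python3 go.py;  python3 -m jog '[[0,0,-1,0],[0,0,-3,0],[0,0,-6,0],[0,0,-9,0],[0,0,-12,0],[0,0,-13.3,0],[3,0.5,-13.3,0],[6,1,-13.3,0],[9,1.5,-13.3,0],[12,2,-13.3,0],[15,2.5,-13.3,0],[18,3,-13.3,0],[21,3.5,-13.3,0],[24,4,-13.3,0],[27,4.5,-13.3,0],[30,5,-13.3,0],[32.6,5.4,-13.3,0],[32.6,5.4,-13.3,0],[32.6,5.4,-13.3,0],[32.6,5.4,-13.3,0]]'; python3 go.py .5999 .0614 .0456 71.65;  python3 -m jog '[[0,0,3,0],[0,0,6,0],[0,0,9,0],[0,0,11,0],[0,0,12,0],[0,0,12.1,0],[0,0,12.1,0],[0,0,12.1,0]]'; python3 go.py .5999 .0614 .0456 71.65
```

```text
t: 35.75
eef_pos: [0.4451, -0.2312, 0.0364]
tool_rot: [0.0, 0.811, 0.585, 0.0]
contact_force: [-0.3, -0.1, 3.7]
gripper_width: 0.317
grasp_force: 50.0
p [ 0.4451 -0.2312  0.0364] th 71.66 tilt [ 2.e-04 -1.e-04 -1.e+00] q [ 0.52  0.42 -0.21  2.08  0.14  0.65 -0.09] t 35.75
t: 37.42
eef_pos: [0.5979, 0.0604, 0.1688]
tool_rot: [-0.0, 0.811, 0.585, -0.001]
contact_force: [-0.0, -1.5, -2.5]
gripper_width: 0.323
grasp_force: 49.3
p [0.5979 0.0604 0.1688] th 71.66 tilt [-0.0017 -0.001  -1.    ] q [ 0.07  0.4  -0.36  1.74  0.16  1.03 -0.67] t 37.42
[ 0.17  0.17 12.32] spin 0.0001
t: 38.08
eef_pos: [0.6, 0.061, 0.0498]
tool_rot: [0.001, 0.811, 0.585, 0.001]
contact_force: [-0.3, 0.2, -1.8]
gripper_width: 0.321
grasp_force: 49.4
p [0.6    0.061  0.0498] th 71.62 tilt [ 2.5e-03  2.0e-04 -1.0e+00] q [ 0.04  0.55 -0.33  1.83  0.24  0.8  -0.73] t 38.08
[ 0.03 -0.02  0.42] spin -0.0005
```

```bash
python3 -m jog '[[0.03,-0.05,0.2,0],[0.03,-0.05,0.35,0],[0.03,-0.05,0.4,0],[0.03,-0.05,0.4,0],[0.03,-0.05,0.4,0]]'; python3 -m jog '[[0,0,0.05,0],[0,0,0.1,0],[0,0,0.1,0],[0,0,0.1,0]]'; python3 go.py .5993 .0614 .0446 71.65
python3 - <<'E'
import pickle
from h import *
w=cam('side'); Q=pickle.load(open('side0.pkl','rb'))
for c in(Q,w):
    P=cloud(c); z=P[...,2]; h=cv2.cvtColor(c['pixels'],cv2.COLOR_RGB2HSV).astype(int)
    o=(z>.03)&(z<.136)&(h[...,1]<60)&(h[...,2]>90)&(np.hypot(P[...,0]-.6,P[...,1]-.062)<.034)&(P[...,1]>.03);q=P[o]; print(len(q),q.min(0).round(4),q.max(0).round(4),cv2.minAreaRect((q[:,:2]*1000).astype(np.float32)))
E
```

```text
t: 38.5
eef_pos: [0.5985, 0.0618, 0.0444]
tool_rot: [0.0, 0.811, 0.585, 0.0]
contact_force: [-0.0, 0.3, -1.9]
gripper_width: 0.321
grasp_force: 49.6
t: 38.83
eef_pos: [0.5987, 0.0618, 0.0443]
tool_rot: [0.0, 0.811, 0.585, 0.0]
contact_force: [-3.5, -0.7, 6.7]
gripper_width: 0.321
grasp_force: 50.6
p [0.5987 0.0618 0.0443] th 71.66 tilt [ 5.e-04 -2.e-04 -1.e+00] q [ 0.04  0.55 -0.33  1.84  0.24  0.79 -0.73] t 38.83
[-0.02  0.07 -0.03] spin 0.0001
659 [0.5742 0.0463 0.0301] [0.6251 0.088  0.1343] ((600.3854370117188, 63.08728790283203), (42.68854904174805, 41.47643280029297), 70.78555297851562)
588 [0.5736 0.0477 0.0302] [0.6238 0.0892 0.1347] ((597.02197265625, 65.00285339355469), (41.90480422973633, 45.59869384765625), 73.7782211303711)
```

```bash
python3 -m jog '[[0,0,0,0],[0,0,0,0],[0,0,0,0],[0,0,0,0],[0,0,0,0],[0,0,-1,0],[0,0,-4,0],[0,0,-8,0],[0,0,-12,0],[0,0,-13,0],[-4,-0.2,-13,-0.05],[-8,-0.4,-13,-0.1],[-12,-0.6,-13,-0.15],[-16,-0.9,-13,-0.2],[-20,-1.1,-13,-0.25],[-24,-1.4,-13,-0.3],[-28,-1.6,-13,-0.32],[-32,-1.8,-13,-0.32],[-36,-2.1,-13,-0.32],[-39.1,-2.2,-13,-0.32]]' -1; python3 -m jog '[[0,0,0,0],[0,0,0,0],[0,0,2,0],[0,0,4,0],[0,0,4,0],[0,0,4,0],[0,0,4,0]]'; python3 go.py .4542 -.3026 .0397 90
cat > cmp.py <<'E'
import pickle,sys
from h import *
for n in('top','side'):
  for c in(pickle.load(open(n+'0.pkl','rb')),cam(n)):
    P=cloud(c); z=P[...,2]; h=cv2.cvtColor(c['pixels'],cv2.COLOR_RGB2HSV).astype(int)
    for nm,x,y,lo,hi in(('ob',.6,.062,.06,.136),('urn',.603,-.058,.03,.136),('globe',.5415,.002,.07,.125)):
        S=h[...,1]; o=(z>lo)&(z<hi)&(S<60 if nm=='ob' else S>90)&(np.hypot(P[...,0]-x,P[...,1]-y)<.033);q=P[o]
        if len(q)>60: print(n,nm,len(q),q.mean(0).round(4),cv2.minAreaRect((q[:,:2]*1000).astype(np.float32))[2].__round__(1),q.min(0)[:2].round(4),q.max(0).round(4))
E
python3 cmp.py
```

```text
t: 40.55
eef_pos: [0.4525, -0.3059, 0.174]
tool_rot: [0.001, 0.708, 0.706, -0.0]
contact_force: [0.4, 0.1, -0.8]
gripper_width: 1.0
grasp_force: 0.0
t: 41.13
eef_pos: [0.4557, -0.3017, 0.1343]
tool_rot: [0.0, 0.706, 0.708, 0.0]
contact_force: [-0.5, -0.7, -0.4]
gripper_width: 1.001
grasp_force: 0.0
p [ 0.4557 -0.3017  0.1343] th 90.1 tilt [ 1.2e-03 -2.0e-04 -1.0e+00] q [ 0.69  0.35 -0.27  1.91  0.12  0.9   0.37] t 41.13
[-0.09 -0.16  9.46] spin 0.0017
top ob 322 [0.5975 0.0597 0.1124] 71.8 [0.5828 0.0442] [0.6166 0.0786 0.1348]
top urn 545 [ 0.5981 -0.0572  0.1032] 45.0 [ 0.5791 -0.0835] [ 0.6278 -0.034   0.1346]
top globe 614 [0.5398 0.0017 0.1144] 19.2 [ 0.5156 -0.0241] [0.5672 0.0273 0.1241]
top ob 315 [0.5963 0.0604 0.113 ] 70.3 [0.5816 0.045 ] [0.6167 0.0792 0.1334]
side ob 434 [0.5977 0.0698 0.1003] 72.7 [0.5833 0.0463] [0.6169 0.0807 0.1343]
side urn 602 [ 0.5999 -0.0463  0.0899] 67.6 [ 0.5784 -0.0762] [ 0.6264 -0.0308  0.1341]
side globe 443 [0.5391 0.0135 0.1114] 15.3 [ 0.5159 -0.0167] [0.5661 0.0303 0.1248]
side ob 430 [0.5964 0.0704 0.1005] 69.9 [0.582  0.0477] [0.6159 0.0818 0.1347]
```

```bash
python3 -m jog '[[-0.05,-0.1,3,0],[-0.05,-0.1,6,0],[-0.05,-0.1,8.5,0],[-0.05,-0.1,9.4,0],[-0.05,-0.1,9.4,0],[-0.05,-0.1,9.4,0],[-0.05,-0.1,9.4,0],[-0.05,-0.1,9.4,0]]'; python3 -m jog '[[0,0,0,0],[0,0,0,0],[0,0,0,0],[0,0,0,0],[0,0,0,0],[0,0,0,0],[0,0,0,0],[0,0,0,0],[0,0,0,0]]' 1 45;python3 go.py .4542 -.3026 .0397 90 .6036 -.0583 .0475 90
```

```text
t: 41.9
eef_pos: [0.4549, -0.3037, 0.041]
tool_rot: [0.002, 0.707, 0.707, 0.0]
contact_force: [-0.4, 1.1, -0.7]
gripper_width: 0.999
grasp_force: 0.0
t: 42.65
eef_pos: [0.4538, -0.3032, 0.0399]
tool_rot: [0.0, 0.707, 0.707, 0.0]
contact_force: [-1.4, 0.6, 5.6]
gripper_width: 0.396
grasp_force: 42.6
p [ 0.4538 -0.3032  0.0399] th 90.0 tilt [ 6.e-04 -4.e-04 -1.e+00] q [ 0.67  0.48 -0.25  1.98  0.17  0.71  0.32] t 42.65
[0.06 0.04 0.02] spin -0.0001
[24.49 14.97 -0.77] spin -0.0001
```

```bash
python3 -m jog '[[0,0,-1,0],[0,0,-3,0],[0,0,-6,0],[0,0,-9,0],[0,0,-12,0],[0,0,-13.3,0],[2.4,1.5,-13.3,0],[4.8,3,-13.3,0],[7.3,4.5,-13.3,0],[9.7,6,-13.3,0],[12.2,7.5,-13.3,0],[14.6,9,-13.3,0],[17,10.4,-13.3,0],[19.5,11.9,-13.3,0],[22,13.4,-13.3,0],[24.4,14.9,-13.3,0],[24.4,14.9,-13.3,0],[24.4,14.9,-13.3,0],[24.4,14.9,-13.3,0],[24.4,14.9,-13.3,0]]';   python3 -m jog '[[0,0,3,0],[0,0,6,0],[0,0,9,0],[0,0,11,0],[0,0,12,0],[0,0,12.1,0],[0,0,12.1,0],[0,0,12.1,0],[0,0,12.1,0]]'; python3 go.py .6032 -.0589 .0477 90
```

```text
t: 44.32
eef_pos: [0.6017, -0.0606, 0.172]
tool_rot: [-0.0, 0.708, 0.706, -0.001]
contact_force: [0.2, -0.4, -2.5]
gripper_width: 0.398
grasp_force: 42.1
t: 45.07
eef_pos: [0.6039, -0.0592, 0.053]
tool_rot: [0.001, 0.707, 0.707, 0.001]
contact_force: [0.6, 0.3, -3.2]
gripper_width: 0.4
grasp_force: 42.5
p [ 0.6039 -0.0592  0.053 ] th 89.98 tilt [ 3.e-03 -2.e-04 -1.e+00] q [ 0.25  0.55 -0.34  1.82  0.24  0.81 -0.21] t 45.07
[ 0.03 -0.07  0.53] spin -0.0004
```

```bash
python3 -m jog '[[0.03,0,0.2,0],[0.03,0,0.35,0],[0.03,0,0.4,0],[0.03,0,0.4,0],[0.03,0,0.4,0]]'; python3 -m jog '[[0,0,0.05,0],[0,0,0.1,0],[0,0,0.1,0],[0,0,0.1,0]]'; python3 go.py .6032 -.0589 .0477 90
```

```text
t: 45.48
eef_pos: [0.603, -0.0586, 0.048]
tool_rot: [0.0, 0.707, 0.707, 0.0]
contact_force: [-1.5, 0.2, 4.2]
gripper_width: 0.399
grasp_force: 44.4
t: 45.82
eef_pos: [0.6032, -0.0587, 0.0479]
tool_rot: [0.001, 0.707, 0.707, 0.0]
contact_force: [-4.7, 0.3, 12.0]
gripper_width: 0.394
grasp_force: 46.4
p [ 0.6032 -0.0587  0.0479] th 89.99 tilt [ 1.3e-03 -5.0e-04 -1.0e+00] q [ 0.25  0.55 -0.34  1.82  0.25  0.8  -0.22] t 45.82
[-0.02  0.    0.02] spin -0.0002
```

```bash
python3 -m jog '[[0,0,-0.1,0],[0,0,-0.1,0],[0,0,-0.1,0]]';python3 -m jog '[[0,0,0,0],[0,0,0,0],[0,0,0,0],[0,0,0,0],[0,0,0,0],[0,0,-1,0],[0,0,-4,0],[0,0,-8,0],[0,0,-12,0],[0,0,-13,0],[-3.2,-1.4,-13,0],[-6.4,-2.8,-13,0],[-9.6,-4.2,-13,0],[-12.8,-5.6,-13,0],[-16,-7,-13,0],[-19.2,-8.4,-13,0],[-22.4,-9.8,-13,0],[-25.6,-11.2,-13,0],[-28.8,-12.7,-13,0],[-31.9,-14.1,-13,0]]' -1; python3 -m jog '[[0,0,0,0],[0,0,0,0],[0,0,2,0],[0,0,4,0],[0,0,4,0],[0,0,4,0],[0,0,4,0],[0,0,4,0]]'; python3 go.py .4627 -.3775 .0273 90;python3 cmp.py
```

```text
t: 46.07
eef_pos: [0.603, -0.0586, 0.0479]
tool_rot: [0.0, 0.707, 0.707, 0.0]
contact_force: [-2.2, -0.4, 7.0]
gripper_width: 0.401
grasp_force: 45.0
t: 47.73
eef_pos: [0.4606, -0.3794, 0.178]
tool_rot: [0.0, 0.707, 0.707, 0.0]
contact_force: [0.9, -0.1, -0.2]
gripper_width: 0.998
grasp_force: 0.0
t: 48.4
eef_pos: [0.4628, -0.3776, 0.1387]
tool_rot: [0.001, 0.707, 0.707, 0.0]
contact_force: [0.1, -0.4, 0.6]
gripper_width: 1.003
grasp_force: 0.0
p [ 0.4628 -0.3776  0.1387] th 90.05 tilt [ 0.002  -0.0011 -1.    ] q [ 0.78  0.42 -0.26  1.79  0.13  0.95  0.47] t 48.4
[ 0.03 -0.03 11.14] spin 0.0009
top ob 322 [0.5975 0.0597 0.1124] 71.8 [0.5828 0.0442] [0.6166 0.0786 0.1348]
top urn 545 [ 0.5981 -0.0572  0.1032] 45.0 [ 0.5791 -0.0835] [ 0.6278 -0.034   0.1346]
top globe 614 [0.5398 0.0017 0.1144] 19.2 [ 0.5156 -0.0241] [0.5672 0.0273 0.1241]
top ob 316 [0.5963 0.0604 0.1127] 71.4 [0.5817 0.045 ] [0.6167 0.0795 0.1333]
top urn 546 [ 0.5977 -0.0572  0.103 ] 46.2 [ 0.5775 -0.0836] [ 0.6279 -0.034   0.1345]
side ob 434 [0.5977 0.0698 0.1003] 72.7 [0.5833 0.0463] [0.6169 0.0807 0.1343]
side urn 602 [ 0.5999 -0.0463  0.0899] 67.6 [ 0.5784 -0.0762] [ 0.6264 -0.0308  0.1341]
side globe 443 [0.5391 0.0135 0.1114] 15.3 [ 0.5159 -0.0167] [0.5661 0.0303 0.1248]
side ob 429 [0.5964 0.0704 0.1004] 71.5 [0.582  0.0483] [0.6153 0.0824 0.1338]
side urn 592 [ 0.5998 -0.0464  0.0905] 13.0 [ 0.5774 -0.0737] [ 0.6272 -0.0323  0.1351]
```

Urn is back within 0.5 mm, obelisk within 1.5 mm. Now the globe.

```bash
python3 -m jog '[[0,0,3,0],[0,0,6,0],[0,0,9,0],[0,0,11,0],[0,0,11.1,0],[0,0,11.1,0],[0,0,11.1,0],[0,0,11.1,0]]'; python3 -m jog '[[0,0,0,0],[0,0,0,0],[0,0,0,0],[0,0,0,0],[0,0,0,0],[0,0,0,0],[0,0,0,0],[0,0,0,0],[0,0,0,0]]' 1 40;python3 go.py .4627 -.3775 .0273 90 .541 .0018 .0351 90
```

```text
t: 49.17
eef_pos: [0.463, -0.3787, 0.0283]
tool_rot: [0.002, 0.707, 0.707, 0.0]
contact_force: [-0.2, -0.2, -0.4]
gripper_width: 1.001
grasp_force: 0.0
t: 49.92
eef_pos: [0.4622, -0.3782, 0.0274]
tool_rot: [0.001, 0.707, 0.707, 0.0]
contact_force: [-0.6, 0.8, 6.0]
gripper_width: 0.592
grasp_force: 40.5
p [ 0.4622 -0.3782  0.0274] th 90.0 tilt [ 0.0013 -0.0012 -1.    ] q [ 0.76  0.56 -0.23  1.86  0.18  0.74  0.43] t 49.92
[0.07 0.05 0.01] spin -0.0001
[38.    7.88 -0.81] spin -0.0001
```

```bash
python3 -m jog '[[0,0,-1,0],[0,0,-3,0],[0,0,-6,0],[0,0,-9,0],[0,0,-12,0],[0,0,-13.5,0],[3.2,0.6,-13.5,0],[6.4,1.3,-13.5,0],[9.6,1.9,-13.5,0],[12.8,2.6,-13.5,0],[16,3.2,-13.5,0],[19.2,3.9,-13.5,0],[22.4,4.6,-13.5,0],[25.6,5.2,-13.5,0],[28.8,5.9,-13.5,0],[32,6.5,-13.5,0],[35,7.2,-13.5,0],[37.9,7.8,-13.5,0],[37.9,7.8,-13.5,0],[37.9,7.8,-13.5,0]]'; python3 -m jog '[[0,0,0,0],[0,0,0,0],[0,0,3,0],[0,0,6,0],[0,0,9,0],[0,0,11,0],[0,0,12,0],[0,0,12.3,0],[0,0,12.3,0],[0,0,12.3,0],[0,0,12.3,0]]'; python3 go.py .5405 .0011 .0352 90
```

```text
t: 51.58
eef_pos: [0.5392, 0.0037, 0.1615]
tool_rot: [-0.0, 0.706, 0.709, 0.0]
contact_force: [-1.1, -0.2, -5.2]
gripper_width: 0.586
grasp_force: 42.4
t: 52.5
eef_pos: [0.5409, 0.0012, 0.0397]
tool_rot: [0.001, 0.707, 0.707, 0.001]
contact_force: [-0.8, -1.2, -2.1]
gripper_width: 0.589
grasp_force: 42.5
p [0.5409 0.0012 0.0397] th 89.98 tilt [ 0.0028  0.     -1.    ] q [ 0.19  0.48 -0.38  1.98  0.27  0.72 -0.36] t 52.5
[-0.01 -0.04  0.45] spin -0.0004
```

```bash
python3 -m jog '[[0,0,0.2,0],[0,0,0.35,0],[0,0,0.4,0],[0,0,0.4,0],[0,0,0.4,0]]'; python3 go.py .5405 .0011 .0352 90
```

```text
t: 52.92
eef_pos: [0.5406, 0.0014, 0.0354]
tool_rot: [0.001, 0.707, 0.707, 0.001]
contact_force: [-0.5, 0.0, 4.5]
gripper_width: 0.587
grasp_force: 43.2
p [0.5406 0.0014 0.0354] th 90.0 tilt [ 2.e-03 -2.e-04 -1.e+00] q [ 0.19  0.49 -0.38  1.99  0.27  0.71 -0.36] t 52.92
[-0.03 -0.01  0.02] spin -0.0001
```

Contact made at the right spot; release, rise and retreat to the right, then check.

```bash
python3 -m jog '[[0,0,0,0],[0,0,0,0],[0,0,0,0],[0,0,0,0],[0,0,0,0],[0,0,-1,0],[0,0,-4,0],[0,0,-8,0],[0,0,-12,0],[0,0,-16,0],[-4,-1,-18,0],[-8,-2,-18,0],[-12,-3,-18,0],[-16,-4,-18,0],[-20,-4,-18,0],[-24,-4,-18,0],[-28,-4,-18,0],[-32,-4,-18,0],[-36,-4,-18,0],[-38,-4,-18,0]]' -1; python3 -m jog '[[0,0,0,0],[0,0,0,0],[0,0,0,0],[0,0,0,0],[0,0,0,0],[0,0,0,0]]'; python3 cmp.py; python3 magchk.py; python3 -c "
from h import *
c=cam('side'); save('final',c['pixels'])"
```

```text
t: 54.58
eef_pos: [0.4976, -0.3846, 0.2148]
tool_rot: [0.001, 0.709, 0.705, -0.001]
contact_force: [-0.5, -1.1, 0.1]
gripper_width: 0.998
grasp_force: 0.0
t: 55.08
eef_pos: [0.5, -0.3775, 0.2146]
tool_rot: [0.0, 0.706, 0.708, 0.0]
contact_force: [0.5, -0.2, 0.5]
gripper_width: 0.999
grasp_force: 0.0
top ob 322 [0.5975 0.0597 0.1124] 71.8 [0.5828 0.0442] [0.6166 0.0786 0.1348]
top urn 545 [ 0.5981 -0.0572  0.1032] 45.0 [ 0.5791 -0.0835] [ 0.6278 -0.034   0.1346]
top globe 614 [0.5398 0.0017 0.1144] 19.2 [ 0.5156 -0.0241] [0.5672 0.0273 0.1241]
top ob 314 [0.5963 0.0603 0.113 ] 70.6 [0.5814 0.0446] [0.6164 0.0794 0.1332]
top urn 543 [ 0.5977 -0.0571  0.103 ] 48.4 [ 0.5776 -0.0836] [ 0.6279 -0.0339  0.1337]
top globe 615 [0.5403 0.0019 0.1144] 0.2 [ 0.5156 -0.0223] [0.5673 0.0274 0.125 ]
side ob 434 [0.5977 0.0698 0.1003] 72.7 [0.5833 0.0463] [0.6169 0.0807 0.1343]
side urn 602 [ 0.5999 -0.0463  0.0899] 67.6 [ 0.5784 -0.0762] [ 0.6264 -0.0308  0.1341]
side globe 443 [0.5391 0.0135 0.1114] 15.3 [ 0.5159 -0.0167] [0.5661 0.0303 0.1248]
side ob 434 [0.5965 0.0703 0.1001] 70.7 [0.5818 0.0499] [0.6155 0.0827 0.1329]
side urn 593 [ 0.5997 -0.0462  0.0906] 13.0 [ 0.5772 -0.0751] [ 0.6274 -0.0315  0.1348]
side globe 444 [0.5395 0.0134 0.1112] 22.1 [ 0.516  -0.0153] [0.5661 0.0301 0.125 ]
top 629 ((468.59918212890625, 359.497802734375), 26.499353408813477) [0.44404969 0.3330972 ] [0.49426497 0.38534849] 0.06263428235315804
 dome [0.4692 0.3599 0.0339 0.0262]
side 742 ((469.40911865234375, 360.0896301269531), 25.981555938720703) [0.44399156 0.33474557] [0.4949333  0.38546658] 0.06417826402762239
 dome [0.4697 0.3597 0.0351 0.026 ]
```

View pics/final.png

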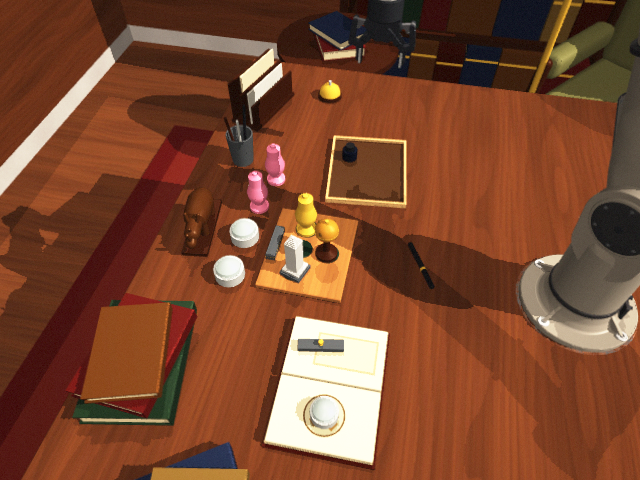

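All three ornaments stand back upright on the board. The magnifier is on the map at (325,413), and the ink bottle and ruler weight have not moved.

```bash
python3 -c "
from station import bot
print(bot.hand_in())"
```

```text
the job is handed in; nothing more can be done
None
```

The job is done and handed in: the magnifier sits within about 1 mm of the map's centre, all three ornaments are back upright within about 1.5 mm of where they stood, nothing was knocked over, and it took about 55 s of the 147 s allowed.

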